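Empty the cork pot and clip the cork box shut

TASK

Put all the corks away in the white storage box: tip the hanging pot right over by its crank so that its corks fall into the box, swing the pot back fully upright, and put every cork from the worktop (and any that spilled) into the box too, all below its rim. Only when all the corks are in, shut the lid fully with its clip flaps still raised, then fold all four flaps fully down against the box. Leave the corkscrew, the jar grip and the crown caps where they are.

Things in the scene. Friction and masses are not known exactly. Their poses are not given: they have to be found in the camera images.
- box: White plastic clip-top storage box, fixed; 130 (x) x 160 (y) x 80 mm high, walls and floor 4 mm, open on top. Origin: centre of its underside, z up ('box frame'). Lid hinged at its -y end; a steel pot hangs just outside its +y end on a white steel bracket (two uprights at box-frame x = +-57, y = 80 to 104 mm, 112 high).
- pot (a joint): Tilt (rad) of the steel pot, 90 mm deep, mouth 90 mm across. Hinge along box x at box-frame y = 80, z = 105 mm, at its pouring lip over the box end. 0 = upright at its stop, outside the box, centred at y = 129, inner floor z = 19 mm; grows as it tips over the box; stop at 2.4. 0.13 N m of friction: stays where left. At 2.3 or more all corks slide out.
- crank_grip (a point): Grip point on the pot's black crank bar, 12 mm thick, parallel to box x, from box-frame x = -119 to -64 mm (this point -93), 60 mm from the hinge axis. At pot tilt t: y = 80 + 56 cos t - 22 sin t, z = 105 + 56 sin t + 22 cos t (mm): it swings over the top; pinch it from above, it turns in the fingers.
- lid (a joint): Angle (rad) of the flat lid, 134 (x) x 160 x 8 mm, hinged along box x at box-frame y = -80, z = 80 mm. 0 = shut on the rim, top then at 88 to 90 mm; starts open at 1.7 to 1.95, leaning back away from the box; stop at 2.1. 0.22 N m of friction: stays where left; can be pushed over and down by its outer face.
- lid_edge (a point): Middle of the lid's free edge on its outer (upper when shut) face, 160 mm from the hinge.
- flap0 (a joint): Angle (rad) of a clip flap on the lid's near (-x) edge, plate 44 wide x 32 long x 5 mm. Lid shut: its hinge runs along box y at box-frame x = -70.5, z = 84, centred at y = -40 mm. 0 = folded down beside the box wall; 1.57 = straight out; starts raised at 1.75 to 2.35; stop at 2.6. 0.03 N m of friction: stays where left.
- flap0_tip (a point): Middle of the free end of flap 0, 32 mm from its hinge.
- flap1 (a joint): Angle (rad) of a clip flap on the lid's near (-x) edge, plate 44 wide x 32 long x 5 mm. Lid shut: its hinge runs along box y at box-frame x = -70.5, z = 84, centred at y = +40 mm. 0 = folded down beside the box wall; 1.57 = straight out; starts raised at 1.75 to 2.35; stop at 2.6. 0.03 N m of friction: stays where left.
- flap1_tip (a point): Middle of the free end of flap 1, 32 mm from its hinge.
- flap2 (a joint): Angle (rad) of a clip flap on the lid's far (+x) edge, plate 44 wide x 32 long x 5 mm. Lid shut: its hinge runs along box y at box-frame x = +70.5, z = 84, centred at y = -40 mm. 0 = folded down beside the box wall; 1.57 = straight out; starts raised at 1.75 to 2.35; stop at 2.6. 0.03 N m of friction: stays where left.
- flap2_tip (a point): Middle of the free end of flap 2, 32 mm from its hinge.
- flap3 (a joint): Angle (rad) of a clip flap on the lid's far (+x) edge, plate 44 wide x 32 long x 5 mm. Lid shut: its hinge runs along box y at box-frame x = +70.5, z = 84, centred at y = +40 mm. 0 = folded down beside the box wall; 1.57 = straight out; starts raised at 1.75 to 2.35; stop at 2.6. 0.03 N m of friction: stays where left.
- flap3_tip (a point): Middle of the free end of flap 3, 32 mm from its hinge.
- potcork0_center (a point): Centre of a short cork stopper (cylinder 24 mm across, 28 mm high, 12 g) that starts in the pot; z is its axis. Two to four of these four are present.
- potcork1_center (a point): Centre of a short cork stopper (cylinder 24 mm across, 28 mm high, 12 g) that starts in the pot; z is its axis. Two to four of these four are present.
- potcork2_center (a point): Centre of a short cork stopper (cylinder 24 mm across, 28 mm high, 12 g) that starts in the pot; z is its axis. Two to four of these four are present.
- potcork3_center (a point): Centre of a short cork stopper (cylinder 24 mm across, 28 mm high, 12 g) that starts in the pot; z is its axis. Two to four of these four are present.
- stray0_center (a point): Centre of a like cork stopper (24 mm across, 28 mm high; z is its axis) that starts standing on the worktop to the right of the box. Two or three of these three are present.
- stray1_center (a point): Centre of a like cork stopper (24 mm across, 28 mm high; z is its axis) that starts standing on the worktop to the right of the box. Two or three of these three are present.
- stray2_center (a point): Centre of a like cork stopper (24 mm across, 28 mm high; z is its axis) that starts standing on the worktop to the right of the box. Two or three of these three are present.
- corkscrew: Smoky-grey plastic lever corkscrew lying between the box and the stray corks, about 165 x 50 x 26 mm, bystander; origin at its underside's middle, x along it.
- jar_grip: Olive-green bakelite jar grip, a round cap 84 mm across and 24 high, far right of the box, bystander; origin at its underside.
- cap0: Gold crown cap, 32 mm across, 7 high, behind the box, bystander; origin at its underside.
- cap1: Gold crown cap, 32 mm across, 7 high, behind the box, bystander; origin at its underside.
Not all that is in view belongs to the job. What is shaped like the part that bears stray2_center but green is not meant. Leave any pink or red look-alike of the part that bears stray0_center alone.

How it is judged:
By the outcome, as a careful person would: the job done as asked, in the order asked, and still so for the second after the job is handed in, with the robot touching nothing.
Of potcork0, potcork1, potcork2, potcork3 only 2 to 4 are there at a start; the rules pass over those that are not, and their reading is None.
Of stray0, stray1, stray2 only 2 to 3 are there at a start; the rules pass over those that are not, and their reading is None.
At some moment in a run one of stray0, stray1, stray2 may be knocked a few centimetres aside while the robot is not near it.
Once in a run the grip may slacken for a moment while it holds something.
It also fails if it takes over 210 s, if anything falls off the work surface, if the arm or the gripper's body presses on something with over 40 N, if the wrist force passes 120 N, or if a joint passes its speed limit or range.

ROBOT

A 6-joint arm with a two-finger parallel gripper is mounted at the origin on the work surface. World frame = base frame: x ahead of the robot, y to its left, z up, the work surface at z = 0. Lengths are in mm, angles in rad, forces in N, time in s.
With the tool pointing down it reaches from about 400 to 925 mm from the base axis. Payload 12.5 kg.
Tool frame: the origin (TCP) lies on the mounting face of the last link; the fingertips stand 190 mm ahead of it and the grasp point (between the pads) lies 171 mm ahead of it (env.grasp_offset is the distance from the TCP to the grasp point, in mm); z points along the fingers, y is the direction in which the jaws open and shut (so a half turn about z gives the same grasp; the last joint's range is limited). The gripper opens to 95 mm and grips with 3 to 60 N. Pads are 20 mm wide; open, the fingers measure 119 mm over their backs; the gripper's body (75 mm by 180 mm) begins 59 mm behind the grasp point.
Start: joints at [1.101, 0.491, 1.559, -0, 1.092, -0.106], TCP at [222.369, 584.103, 404.761] pointing down, gripper open.
Joint ranges: [-3.1, 3.1], [-0.84, 2.19], [0.05, 2.79], [-1.13, 4.28], [0.06, 2.93], [-2.69, 2.69]. Speed limits (rad/s): [2.22, 2.22, 2.79, 3.14, 3.14, 3.14].

INTERFACE

Orientations are given as [roll, pitch, yaw] about the fixed x, y, z axes, in that order (R = Rz(yaw) Ry(pitch) Rx(roll)).
In Python, from cell import env, viewer gives the robot as it stands.
- The arm moves only by the tool play_rows, never from a script. Its argument "increments" is a list of rows, each an object of numbers: "dx", "dy", "dz": the shift along the tool's x, y, z in mm; "rx", "ry", "rz": the turn, a rotation vector about the tool's x, y, z in units of 6 degrees (1.0 is 6 degrees). A call has 1 to 8 rows; each row is the pose to reach, as a shift and turn from the pose measured when the call began, along the tool's axes at that moment; what a row does not reach only later rows make up. A row lasts 1/12 s, in which the tool goes at most 41.7 mm and 7.16 degrees, less where a joint would pass 70% of its speed; a pose out of reach is approached as far as the arm can. A call with a gripper value outside its range is refused whole. "fingers" is the opening, from 0 (shut) to 1 (fully open), set as the call begins (left out, the last holds). The fingers move at their own pace and stop on an object; the grip force is fixed at half the most. Time passes only in rows, so rows that repeat a pose let the fingers close. It gives the time, the measured TCP pose, the force and the opening at its end, in the units of the state.
- env.state(): the state, without advancing time (a new reading comes with each control period).
- viewer.read_camera(name): name is "side" or "top"; returns a dict with "image" (480x640x3 uint8, red, green, blue), "fx", "fy", "cx", "cy" (pixels), "k1" (the pictures are not rectified: a ray, as slopes to the right and down, at radius r is drawn at 1 + k1 r^2 times it, then the intrinsics apply), "rvec" (rotation vector, rad) and "tvec" (3), from world to camera coordinates, as OpenCV has them. Camera axes: x right, y down, z forward; pixel columns grow to the right and rows downward; lengths in mm; the calibration is good to about 2 mm. A picture is of the moment at which its call begins. There is no depth.
- env.job_done(): hands the job in, once; it reports no verdict.
The state is a dict: "t": time; "joints": joint angles; "qvel": joint speeds; "tau": joint torques, N m; "eef_pos": TCP position; "tcp_rot": TCP orientation; "ft_force": force on the tool from outside, world axes, zero at the start; "moment": the same for the moment, N m; "opening": opening from 0.0 (shut) to 1.0 (fully open).
Only numpy, scipy, OpenCV 4.12 (cv2) and the standard library are available. Lean on these libraries where they do the work, as an engineer would, in place of code of your own. Each camera call takes 0.05 s, during which the arm holds its last target.

## Working session

There is one attempt and no reset: what is moved stays moved. The work goes in short steps, Python scripts to look and compute and a tool call to move; the robot and the scene stay as the last step left them, time stands still between calls to the robot, and variables do not carry over. Pictures are saved under pics/ and viewed, and the job is handed in when it is done.

Besides the shell and the picture viewer there is one more tool, called as name([rows], argument=value, ...), one row to a line, values as JSON. play_rows: Moves the arm, as the interface text tells. Its arguments: {"type":"object","properties":{"increments":{"type":"array","items":{"type":"object","properties":{"dx":{"type":"number"},"dy":{"type":"number"},"dz":{"type":"number"},"rx":{"type":"number"},"ry":{"type":"number"},"rz":{"type":"number"}}}},"fingers":{"type":"number"}},"required":["increments"]}

```bash
ls; mkdir -p pics; cat > h.py <<'E'
import numpy as np, cv2
from scipy.spatial.transform import Rotation as Rn
from cell import env, viewer
def cam(n,save=None):
    c=viewer.read_camera(n)
    if save: cv2.imwrite(f'pics/{save}.png',c['image'][:,:,::-1])
    return c
def ray(c,u,v):
    xd=(u-c['cx'])/c['fx']; yd=(v-c['cy'])/c['fy']
    x,y=xd,yd
    for _ in range(30):
        f=1+c['k1']*(x*x+y*y); x,y=xd/f,yd/f
    Rm=Rn.from_rotvec(np.ravel(c['rvec'])).as_matrix(); t=np.ravel(c['tvec'])
    return -Rm.T@t, Rm.T@np.array([x,y,1.])
def onz(c,u,v,z):
    o,d=ray(c,u,v); return o+d*(z-o[2])/d[2]
def two(c1,p1,c2,p2):
    o1,d1=ray(c1,*p1);o2,d2=ray(c2,*p2)
    s=np.linalg.lstsq(np.c_[d1,-d2],o2-o1,rcond=None)[0]
    a=o1+s[0]*d1;b=o2+s[1]*d2
    return (a+b)/2,np.linalg.norm(a-b)
def proj(c,P):
    Rm=Rn.from_rotvec(np.ravel(c['rvec'])).as_matrix()
    q=np.atleast_2d(P)@Rm.T+np.ravel(c['tvec']); x=q[:,:2]/q[:,2:]
    x=x*(1+c['k1']*(x**2).sum(1,keepdims=True))
    return x*[c['fx'],c['fy']]+[c['cx'],c['cy']]
def st():
    s=env.state(); print({k:(np.round(v,3).tolist()) for k,v in s.items() if k in('t','joints','eef_pos','tcp_rot','ft_force','opening')})
    return s
E
python3 - <<'E'
from h import *
st()
a=cam('side','s0');b=cam('top','t0')
for c in(a,b): print({k:np.round(v,3) for k,v in c.items() if k!='image'}, ray(c,320,240))
E
```

```text
pics
{'t': 0.0, 'joints': [1.101, 0.492, 1.559, -0.0, 1.092, -0.106], 'eef_pos': [222.351, 584.065, 404.146], 'tcp_rot': [-3.14, -0.0, 2.778], 'ft_force': [-0.542, 0.075, -0.154], 'opening': 1.0}
{'fx': np.float64(539.611), 'fy': np.float64(539.611), 'cx': np.float64(324.172), 'cy': np.float64(228.436), 'k1': np.float64(-0.076), 'rvec': array([ 2.223, -0.218,  0.077]), 'tvec': array([-542.51 ,  132.718,  922.444])} (array([ 428.43953386, -737.64590423,  659.66109552]), array([ 0.12176479,  0.76656259, -0.63093123]))
{'fx': np.float64(537.283), 'fy': np.float64(537.283), 'cx': np.float64(309.216), 'cy': np.float64(245.21), 'k1': np.float64(-0.141), 'rvec': array([ 2.101, -2.137,  0.213]), 'tvec': array([ -40.173,  554.329, 1057.222])} (array([ 335.99036151,  -44.19134456, 1145.32577787]), array([ 0.20483433, -0.02498469, -0.97873165]))
```

View pics/s0.png

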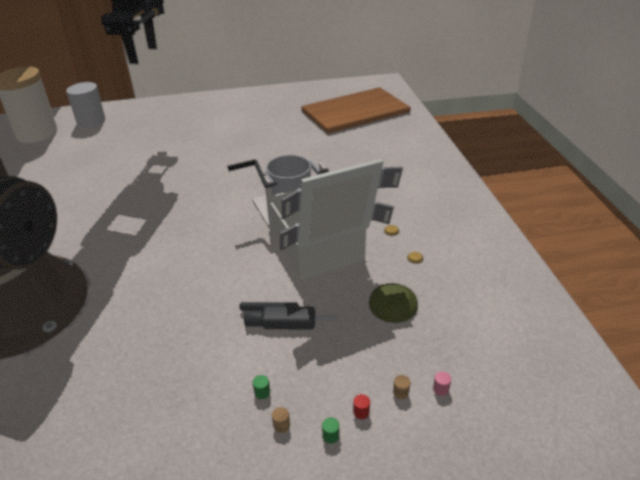

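View pics/t0.png

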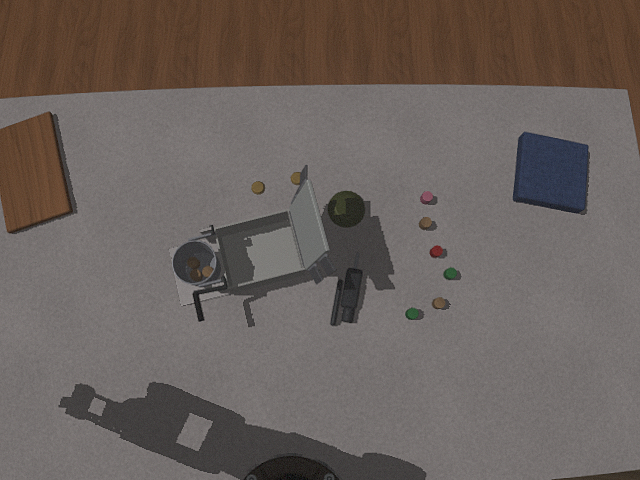

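```bash
python3 - <<'E'
import cv2
t=cv2.imread('pics/t0.png');cv2.imwrite('pics/t0z.png',cv2.resize(t[150:350,155:355],None,fx=3,fy=3,interpolation=cv2.INTER_CUBIC))
t=cv2.imread('pics/s0.png');cv2.imwrite('pics/s0z.png',cv2.resize(t[140:340,220:460],None,fx=3.3,fy=3,interpolation=cv2.INTER_CUBIC))
E
```

```text
(no output)
```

View pics/t0z.png

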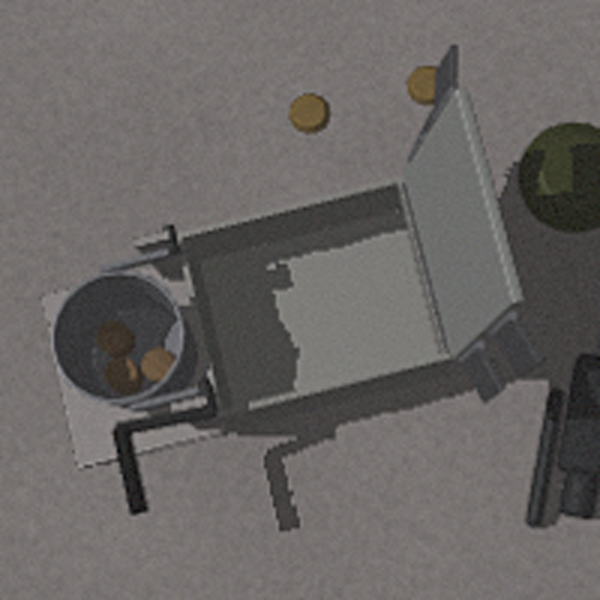

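View pics/s0z.png

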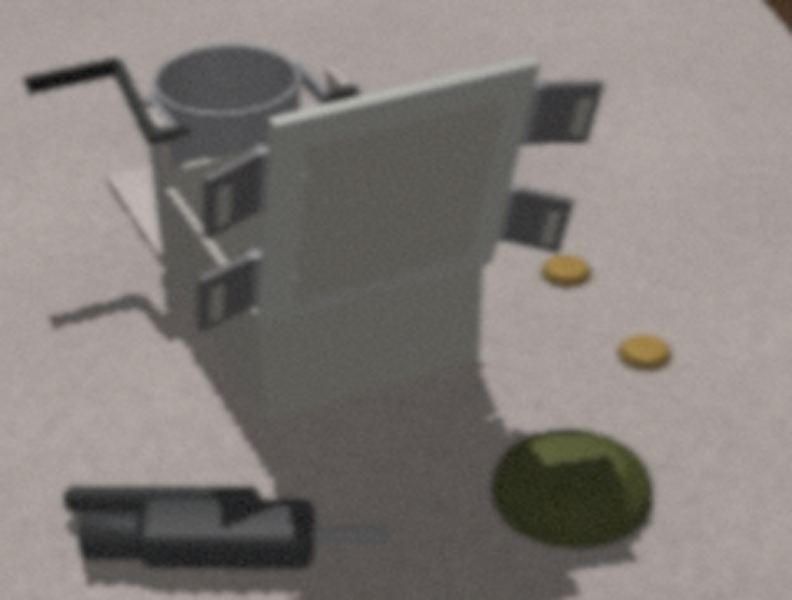

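```bash
python3 - <<'E'
from h import *
b=cam('top')
Z=lambda u,v,z:onz(b,u/3+155,v/3+150,z)[:2]
f0,f1=Z(185,238,80),Z(400,185,80); n0,n1=Z(250,406,80),Z(445,358,80)
h0,h1=Z(408,186,82),Z(450,356,82)
print(f0,f1,n0,n1,h0,h1)
ang=lambda a,b:np.degrees(np.arctan2(*(b-a)[::-1]))
print(ang(f1,f0),ang(n1,n0),ang(h1,h0)+90)
# width
d=(f0-f1)/np.linalg.norm(f0-f1); nn=np.array([-d[1],d[0]]); print('width',(n0-f0)@nn, 'hinge len',np.linalg.norm(h0-h1))
# crank grip at t=0 z=127 ; crank end (138,512), bend(122,428)
e,k=Z(140,512,127),Z(123,430,127);print('crank',e,k,ang(e,k),np.linalg.norm(e-k))
for n,p in dict(s0=(426,223),s1=(439,303)).items(): print(n,onz(b,*p,28))
a=cam('side')
# side: crank end and bend
print(two(b,(140/3+155,512/3+150),a,(28/3.3+220,84/3+140)),two(b,(123/3+155,430/3+150),a,(118/3.3+220,65/3+140)))
E
```

```text
[584.75661613 139.07001518] [619.33342141  -7.76573722] [469.16159569  93.64948116] [499.44332881 -36.73259044] [618.00301423 -13.28155104] [500.430075   -40.10167972]
103.25058234244842 103.07534990820272 102.85013575484423
width 122.92837949779393 hinge len 120.59318116044425
crank [396.75357898 157.15081721] [448.94953035 168.93210221] 12.719240320283149 53.50902742679701
s0 [ 603.51595706 -301.97642041   28.        ]
s1 [ 430.80582314 -319.69672418   28.        ]
(array([398.22361913, 157.10638948, 127.92583663]), np.float64(3.0543479912273623)) (array([450.72399334, 168.89317918, 127.79146927]), np.float64(3.7054639703417425))
```

```bash
cat >> h.py <<'E'
C=np.array([543.6,51.5]); YAW=np.radians(13.1)
def B2W(p):
    p=np.atleast_2d(np.asarray(p,float)); c,s=np.cos(YAW),np.sin(YAW)
    return np.c_[C[0]+c*p[:,0]-s*p[:,1], C[1]+s*p[:,0]+c*p[:,1], p[:,2]]
def W2B(p):
    p=np.atleast_2d(np.asarray(p,float)); c,s=np.cos(YAW),np.sin(YAW); q=p[:,:2]-C
    return np.c_[c*q[:,0]+s*q[:,1], -s*q[:,0]+c*q[:,1], p[:,2]]
def goto(W,Rt,off=171.):
    """W: grasp point target in world, Rt: target tool rotation; prints increments"""
    s=st(); R0=Rn.from_euler('xyz',s['tcp_rot']); 
    W=np.atleast_2d(W)
    for w in W:
        T=w-Rt.apply([0,0,off]); d=R0.inv().apply(T-s['eef_pos']); r=(R0.inv()*Rt).as_rotvec()/np.radians(6)
        print('inc d',np.round(d,1),'r',np.round(r,2))
    g=np.array(s['eef_pos'])+R0.apply([0,0,off]); print('grasp now W',np.round(g,1),'B',np.round(W2B(g)[0],1))
def down(yaw): return Rn.from_euler('xyz',[np.pi,0,yaw])
def bdown(a=0): return down(YAW+np.pi+a)
E
python3 - <<'E'
from h import *
a=cam('side');b=cam('top')
pts=[]
for sx in(-65,65):
  for sy in(-80,80):
    pts+= [(sx,sy,80),(sx,sy,0)]
pts+=[(-119,136,127),(-64,136,127),(-93,136,127)]
for c,n in((a,'s1'),(b,'t1')):
    im=c['image'][:,:,::-1].copy()
    im=cv2.resize(im,None,fx=3,fy=3)
    for p in proj(c,B2W(pts)): cv2.circle(im,(int(p[0]*3+1),int(p[1]*3+1)),3,(0,0,255),1)
    im=im[450:1000,465:1065] if n=='t1' else im[420:1000,620:1280]
    cv2.imwrite(f'pics/{n}.png',im)
goto(B2W([-98,136,187]),bdown())
E
```

```text
{'t': 0.3, 'joints': [1.101, 0.491, 1.559, -0.0, 1.092, -0.106], 'eef_pos': [222.358, 584.108, 404.574], 'tcp_rot': [-3.141, -0.0, 2.778], 'ft_force': [0.436, -0.399, 0.576], 'opening': 0.999}
inc d [-332.5 -325.3   46.7] r [-0.   -0.   -5.66]
grasp now W [222.3 584.1 233.6] B [-192.2  591.5  233.6]
```

View pics/s1.png

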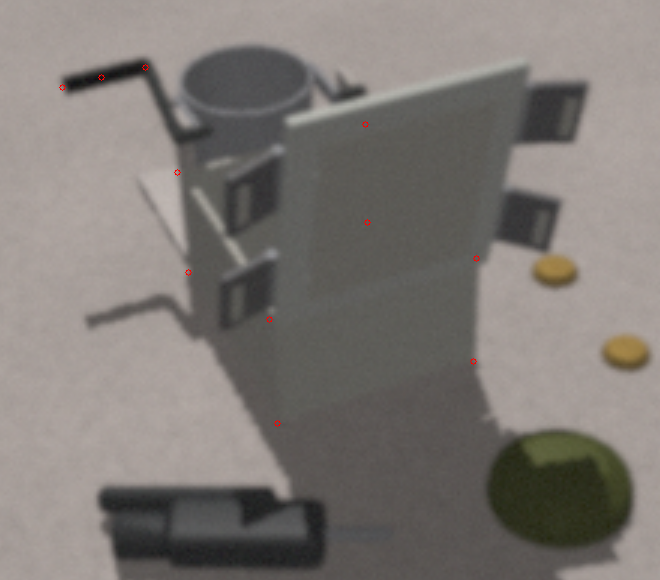

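View pics/t1.png

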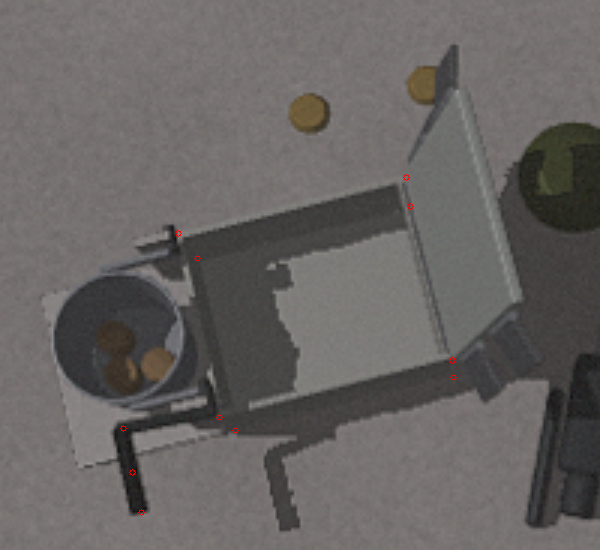

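play_rows([
  {"dx": -42, "dy": -41, "rz": -0.7},
  {"dx": -83, "dy": -81, "rz": -1.4},
  {"dx": -125, "dy": -122, "rz": -2.1},
  {"dx": -166, "dy": -163, "rz": -2.8},
  {"dx": -208, "dy": -203, "rz": -3.5},
  {"dx": -249, "dy": -244, "rz": -4.2},
  {"dx": -291, "dy": -285, "rz": -5},
  {"dx": -332, "dy": -325, "rz": -5.66},
])

```text
invalid input
```

```bash
python3 -c "
from h import *
goto(B2W([[-98,136,187],[-98,136,127]]),bdown())"
```

```text
{'t': 0.3, 'joints': [1.101, 0.491, 1.559, -0.0, 1.092, -0.106], 'eef_pos': [222.358, 584.108, 404.574], 'tcp_rot': [-3.141, -0.0, 2.778], 'ft_force': [0.436, -0.399, 0.576], 'opening': 0.999}
inc d [-332.5 -325.3   46.7] r [-0.   -0.   -5.66]
inc d [-332.5 -325.3  106.7] r [-0.   -0.   -5.66]
grasp now W [222.3 584.1 233.6] B [-192.2  591.5  233.6]
```

play_rows([
  {"dx": -25, "dy": -25, "dz": 0, "rx": 0, "ry": 0, "rz": -0.5},
  {"dx": -50, "dy": -50, "dz": 0, "rx": 0, "ry": 0, "rz": -1},
], fingers=1)

```text
t: 0.47
eef_pos: [250.9, 519.4, 403.9]
tcp_rot: [-3.141, -0.0, 2.887]
ft_force: [0.5, -0.1, -0.3]
opening: 1.0
```

```bash
python3 -c "
from h import *
goto(B2W([[-98,136,187],[-98,136,127]]),bdown())"
```

```text
{'t': 0.467, 'joints': [1.006, 0.423, 1.68, -0.0, 1.038, -0.31], 'eef_pos': [250.937, 519.432, 403.949], 'tcp_rot': [-3.141, -0.0, 2.887], 'ft_force': [0.535, -0.113, -0.331], 'opening': 1.0}
inc d [-251.1 -304.2   46.1] r [-0.01 -0.   -4.61]
inc d [-251.1 -304.2  106.1] r [-0.01 -0.   -4.61]
grasp now W [250.9 519.3 232.9] B [-179.1  522.   232.9]
```

play_rows([
  {"dx": -26, "dy": -32, "rz": -0.6},
  {"dx": -52, "dy": -64, "rz": -1.2},
  {"dx": -78, "dy": -95, "rz": -1.8},
  {"dx": -104, "dy": -127, "rz": -2.4},
  {"dx": -130, "dy": -159, "rz": -3},
  {"dx": -156, "dy": -190, "rz": -3.6},
  {"dx": -182, "dy": -222, "rz": -4.2},
  {"dx": -208, "dy": -254, "dz": 0, "rz": -4.6},
])

```text
invalid input
```

```bash
python3 -c "
from h import *
goto(B2W([[-98,136,187],[-98,136,127]]),bdown())"
```

```text
{'t': 0.467, 'joints': [1.006, 0.423, 1.68, -0.0, 1.038, -0.31], 'eef_pos': [250.937, 519.432, 403.949], 'tcp_rot': [-3.141, -0.0, 2.887], 'ft_force': [0.535, -0.113, -0.331], 'opening': 1.0}
inc d [-251.1 -304.2   46.1] r [-0.01 -0.   -4.61]
inc d [-251.1 -304.2  106.1] r [-0.01 -0.   -4.61]
grasp now W [250.9 519.3 232.9] B [-179.1  522.   232.9]
```

play_rows([
  {"dx": -26, "dy": -32, "dz": 0, "rx": 0, "ry": 0, "rz": -0.6},
  {"dx": -52, "dy": -64, "dz": 0, "rx": 0, "ry": 0, "rz": -1.2},
  {"dx": -78, "dy": -95, "dz": 0, "rx": 0, "ry": 0, "rz": -1.8},
  {"dx": -104, "dy": -127, "dz": 0, "rx": 0, "ry": 0, "rz": -2.4},
  {"dx": -130, "dy": -159, "dz": 0, "rx": 0, "ry": 0, "rz": -3},
  {"dx": -156, "dy": -190, "dz": 0, "rx": 0, "ry": 0, "rz": -3.6},
  {"dx": -182, "dy": -222, "dz": 0, "rx": 0, "ry": 0, "rz": -4.2},
  {"dx": -208, "dy": -254, "dz": 0, "rx": 0, "ry": 0, "rz": -4.6},
])

```text
t: 1.13
eef_pos: [388.6, 219.4, 404.3]
tcp_rot: [-3.141, 0.0, -2.911]
ft_force: [0.6, 0.8, 0.2]
opening: 1.002
```

```bash
python3 -c "
from h import *
goto(B2W([[-98,136,187],[-98,136,127]]),bdown())"
```

```text
{'t': 1.133, 'joints': [0.366, 0.238, 1.976, -0.001, 0.928, -1.435], 'eef_pos': [388.563, 219.406, 404.278], 'tcp_rot': [-3.141, 0.0, -2.911], 'ft_force': [0.557, 0.839, 0.217], 'opening': 1.002}
inc d [-14.8 -62.7  46.3] r [-0.    0.    0.02]
inc d [-14.8 -62.7 106.3] r [-0.    0.    0.02]
grasp now W [388.6 219.3 233.3] B [-112.9  198.6  233.3]
```

play_rows([
  {"dx": -8, "dy": -32, "dz": 10, "rx": 0, "ry": 0, "rz": 0},
  {"dx": -15, "dy": -63, "dz": 20, "rx": 0, "ry": 0, "rz": 0},
  {"dx": -15, "dy": -63, "dz": 45, "rx": 0, "ry": 0, "rz": 0},
  {"dx": -15, "dy": -63, "dz": 65, "rx": 0, "ry": 0, "rz": 0},
  {"dx": -15, "dy": -63, "dz": 85, "rx": 0, "ry": 0, "rz": 0},
  {"dx": -15, "dy": -63, "dz": 96, "rx": 0, "ry": 0, "rz": 0},
  {"dx": -15, "dy": -63, "dz": 104, "rx": 0, "ry": 0, "rz": 0},
  {"dx": -15, "dy": -63, "dz": 106, "rx": 0, "ry": 0, "rz": 0},
])

```text
t: 1.8
eef_pos: [417.6, 161.4, 297.4]
tcp_rot: [-3.141, -0.002, -2.911]
ft_force: [0.2, -0.2, 0.0]
opening: 1.005
```

```bash
python3 -c "
from h import *
goto(B2W([[-98,136,127]]),bdown())
a=cam('side','s2');b=cam('top','t2')
for n,z in(('s2',(140,340,200,440)),('t2',(150,350,155,355))):
  t=cv2.imread(f'pics/{n}.png');cv2.imwrite(f'pics/{n}.png',cv2.resize(t[z[0]:z[1],z[2]:z[3]],None,fx=3,fy=3))
"
```

```text
{'t': 1.8, 'joints': [0.221, 0.409, 2.096, -0.001, 0.638, -1.58], 'eef_pos': [417.578, 161.428, 297.381], 'tcp_rot': [-3.141, -0.002, -2.911], 'ft_force': [0.196, -0.165, 0.025], 'opening': 1.005}
inc d [ 0.2  0.4 -0.6] r [-0.   -0.01  0.02]
grasp now W [417.3 161.3 126.4] B [-98.1 135.6 126.4]
```

View pics/s2.png

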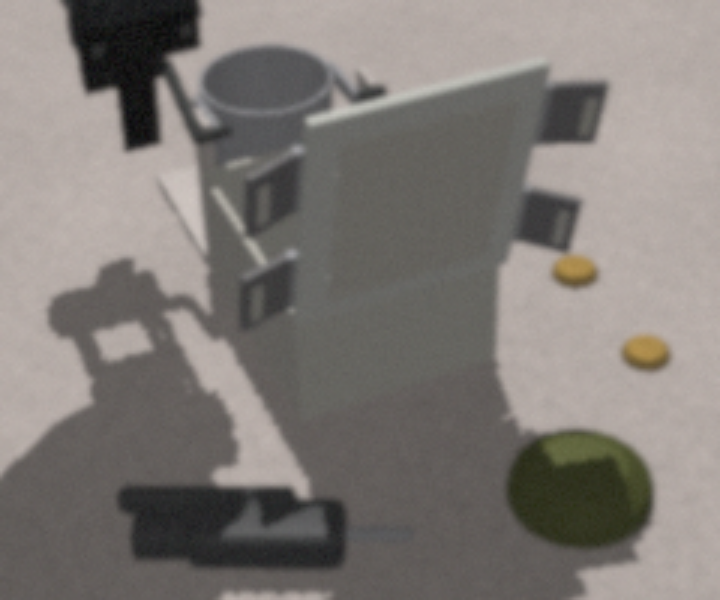

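View pics/t2.png

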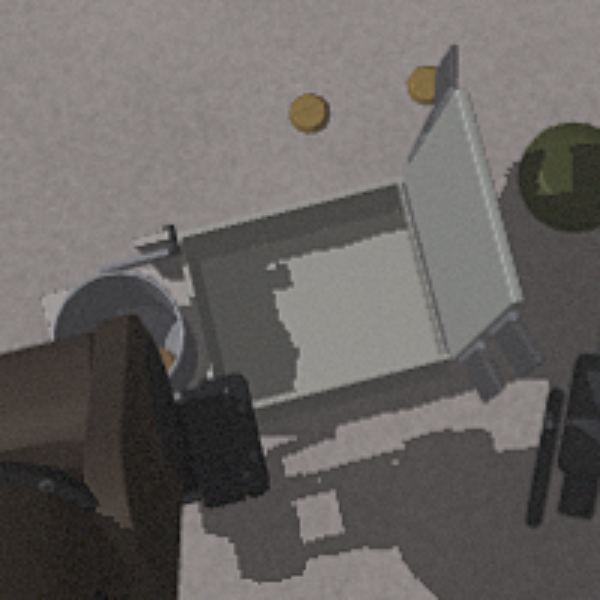

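play_rows([
  {"dx": 0, "dy": 0, "dz": 0, "rx": 0, "ry": 0, "rz": 0},
  {"dx": 0, "dy": 0, "dz": 0, "rx": 0, "ry": 0, "rz": 0},
  {"dx": 0, "dy": 0, "dz": 0, "rx": 0, "ry": 0, "rz": 0},
  {"dx": 0, "dy": 0, "dz": 0, "rx": 0, "ry": 0, "rz": 0},
  {"dx": 0, "dy": 0, "dz": 0, "rx": 0, "ry": 0, "rz": 0},
  {"dx": 0, "dy": 0, "dz": 0, "rx": 0, "ry": 0, "rz": 0},
  {"dx": 0, "dy": 0, "dz": 0, "rx": 0, "ry": 0, "rz": 0},
  {"dx": 0, "dy": 0, "dz": 0, "rx": 0, "ry": 0, "rz": 0},
], fingers=0)

```text
t: 2.57
eef_pos: [417.7, 161.6, 298.4]
tcp_rot: [-3.141, -0.0, -2.91]
ft_force: [0.0, 0.3, -0.6]
opening: 0.501
```

```bash
python3 -c "
from h import *
st()
t=np.linspace(0,2.4,41)
y=80+56*np.cos(t)-22*np.sin(t); z=105+56*np.sin(t)+22*np.cos(t)
for i in range(41): print(i,round(t[i],2),round(y[i]-y[0],1),round(-(z[i]-z[0]),1))
"
```

```text
{'t': 2.567, 'joints': [0.221, 0.407, 2.095, -0.001, 0.64, -1.58], 'eef_pos': [417.705, 161.554, 298.423], 'tcp_rot': [-3.141, -0.0, -2.91], 'ft_force': [0.012, 0.341, -0.58], 'opening': 0.501}
0 0.0 0.0 -0.0
1 0.06 -1.4 -3.3
2 0.12 -3.0 -6.5
3 0.18 -4.8 -9.7
4 0.24 -6.8 -12.7
5 0.3 -9.0 -15.6
6 0.36 -11.3 -18.3
7 0.42 -13.8 -20.9
8 0.48 -16.5 -23.4
9 0.54 -19.3 -25.7
10 0.6 -22.2 -27.8
11 0.66 -25.2 -29.7
12 0.72 -28.4 -31.5
13 0.78 -31.7 -33.0
14 0.84 -35.0 -34.4
15 0.9 -38.4 -35.5
16 0.96 -41.9 -36.5
17 1.02 -45.4 -37.2
18 1.08 -49.0 -37.8
19 1.14 -52.6 -38.1
20 1.2 -56.2 -38.2
21 1.26 -59.8 -38.0
22 1.32 -63.4 -37.7
23 1.38 -67.0 -37.2
24 1.44 -70.5 -36.4
25 1.5 -74.0 -35.4
26 1.56 -77.4 -34.2
27 1.62 -80.7 -32.9
28 1.68 -84.0 -31.3
29 1.74 -87.1 -29.5
30 1.8 -90.1 -27.5
31 1.86 -93.1 -25.4
32 1.92 -95.8 -23.1
33 1.98 -98.5 -20.6
34 2.04 -100.9 -18.0
35 2.1 -103.3 -15.2
36 2.16 -105.4 -12.3
37 2.22 -107.4 -9.3
38 2.28 -109.2 -6.2
39 2.34 -110.8 -2.9
40 2.4 -112.2 0.4
```

Still closing.

play_rows([
  {"dx": 0, "dy": 0, "dz": 0, "rx": 0, "ry": 0, "rz": 0},
  {"dx": 0, "dy": 0, "dz": 0, "rx": 0, "ry": 0, "rz": 0},
  {"dx": 0, "dy": 0, "dz": 0, "rx": 0, "ry": 0, "rz": 0},
  {"dx": 0, "dy": 0, "dz": 0, "rx": 0, "ry": 0, "rz": 0},
  {"dx": 0, "dy": 0, "dz": 0, "rx": 0, "ry": 0, "rz": 0},
  {"dx": 0, "dy": 0, "dz": 0, "rx": 0, "ry": 0, "rz": 0},
  {"dx": 0, "dy": 0, "dz": 0, "rx": 0, "ry": 0, "rz": 0},
  {"dx": 0, "dy": 0, "dz": 0, "rx": 0, "ry": 0, "rz": 0},
], fingers=0)

```text
t: 3.23
eef_pos: [417.0, 163.7, 299.0]
tcp_rot: [3.138, 0.001, -2.912]
ft_force: [-10.4, 35.7, 8.7]
opening: 0.12
```

play_rows([
  {"dx": 0, "dy": 0.5, "dz": 0, "rx": 0, "ry": 0, "rz": 0},
  {"dx": 0, "dy": 1, "dz": 0, "rx": 0, "ry": 0, "rz": 0},
  {"dx": 0, "dy": 1, "dz": 0, "rx": 0, "ry": 0, "rz": 0},
])

```text
t: 3.48
eef_pos: [416.9, 164.5, 298.9]
tcp_rot: [3.138, 0.001, -2.911]
ft_force: [1.9, -3.3, -2.5]
opening: 0.115
```

```bash
python3 -c "
from h import *
goto(B2W([[-98,136,127]]),bdown())"
```

```text
{'t': 3.483, 'joints': [0.228, 0.406, 2.094, 0.005, 0.641, -1.578], 'eef_pos': [416.864, 164.517, 298.871], 'tcp_rot': [3.138, 0.001, -2.911], 'ft_force': [1.863, -3.272, -2.513], 'opening': 0.115}
inc d [ 0.2 -2.8  0.9] r [0.03 0.01 0.01]
grasp now W [416.9 165.1 127.9] B [-97.7 139.4 127.9]
```

play_rows([
  {"dx": 0, "dy": -1.4, "dz": -3.3, "rx": 0, "ry": 0, "rz": 0},
  {"dx": 0, "dy": -3, "dz": -6.5, "rx": 0, "ry": 0, "rz": 0},
  {"dx": 0, "dy": -4.8, "dz": -9.7, "rx": 0, "ry": 0, "rz": 0},
  {"dx": 0, "dy": -6.8, "dz": -12.7, "rx": 0, "ry": 0, "rz": 0},
  {"dx": 0, "dy": -9, "dz": -15.6, "rx": 0, "ry": 0, "rz": 0},
  {"dx": 0, "dy": -11.3, "dz": -18.3, "rx": 0, "ry": 0, "rz": 0},
  {"dx": 0, "dy": -13.8, "dz": -20.9, "rx": 0, "ry": 0, "rz": 0},
  {"dx": 0, "dy": -16.5, "dz": -23.4, "rx": 0, "ry": 0, "rz": 0},
])

```text
t: 4.15
eef_pos: [420.4, 149.0, 323.1]
tcp_rot: [3.136, 0.002, -2.912]
ft_force: [-4.1, 17.8, 7.6]
opening: 0.117
```

```bash
sed -i 's/^C=.*/C=np.array([542.9,54.3]); YAW=np.radians(13.1)/' h.py; cat >> h.py <<'E'
def arc(ts):
    s=env.state(); R0=Rn.from_euler('xyz',s['tcp_rot']); g=W2B(np.array(s['eef_pos'])+R0.apply([0,0,171.]))[0]
    t0=np.arctan2(g[2]-105,g[1]-80)-np.arctan2(22,56)
    print('t',s['t'],'B',np.round(g,1),'tilt',round(t0,3),'rad',round(np.hypot(g[2]-105,g[1]-80),1),'F',np.round(s['ft_force'],1),'op',round(s['opening'],3))
    for t in ts:
        y=80+56*np.cos(t)-22*np.sin(t); z=105+56*np.sin(t)+22*np.cos(t)
        d=(R0.inv()).apply(B2W([g[0],y,z])[0]-B2W(g)[0]); r=(R0.inv()*bdown()).as_rotvec()/np.radians(6)
        print(round(t,2),np.round(d,1),np.round(r,2))
E
python3 -c "
from h import *
arc(np.arange(.54,.97,.06))"
```

```text
t 4.15 B [-97.6 121.  152.1] tilt 0.481 rad 62.4 F [-4.1 17.8  7.6] op 0.117
0.54 [ 0.  -4.2 -0.6] [0.05 0.02 0.01]
0.6 [-0.  -7.1 -2.7] [0.05 0.02 0.01]
0.66 [ -0.  -10.2  -4.7] [0.05 0.02 0.01]
0.72 [ -0.  -13.3  -6.4] [0.05 0.02 0.01]
0.78 [ -0.  -16.6  -8. ] [0.05 0.02 0.01]
0.84 [ -0.  -19.9  -9.4] [0.05 0.02 0.01]
0.9 [ -0.  -23.3 -10.6] [0.05 0.02 0.01]
0.96 [ -0.  -26.8 -11.5] [0.05 0.02 0.01]
```

play_rows([
  {"dx": 0, "dy": -2, "dz": -3, "rx": 0, "ry": 0, "rz": 0},
  {"dx": 0, "dy": -5, "dz": -5.2, "rx": 0, "ry": 0, "rz": 0},
  {"dx": 0, "dy": -8, "dz": -7.1, "rx": 0, "ry": 0, "rz": 0},
  {"dx": 0, "dy": -11.2, "dz": -9, "rx": 0, "ry": 0, "rz": 0},
  {"dx": 0, "dy": -14.5, "dz": -10.5, "rx": 0, "ry": 0, "rz": 0},
  {"dx": 0, "dy": -17.8, "dz": -12, "rx": 0, "ry": 0, "rz": 0},
  {"dx": 0, "dy": -21.2, "dz": -13, "rx": 0, "ry": 0, "rz": 0},
  {"dx": 0, "dy": -24.7, "dz": -14, "rx": 0, "ry": 0, "rz": 0},
])

```text
t: 4.82
eef_pos: [425.8, 125.3, 338.3]
tcp_rot: [3.134, 0.003, -2.913]
ft_force: [-4.3, 12.5, 11.2]
opening: 0.117
```

```bash

python3 -c "
from h import *
arc(np.arange(1.02,1.45,.06))"
```

```text
t 4.8167 B [-97.5  96.9 167.3] tilt 0.931 rad 64.6 F [-4.3 12.5 11.2] op 0.117
1.02 [ 0.  -6.4  3. ] [ 0.07  0.03 -0.  ]
1.08 [  0.  -10.    2.5] [ 0.07  0.03 -0.  ]
1.14 [  0.  -13.6   2.1] [ 0.07  0.03 -0.  ]
1.2 [  0.  -17.2   2. ] [ 0.07  0.03 -0.  ]
1.26 [  0.  -20.8   2.1] [ 0.07  0.03 -0.  ]
1.32 [  0.  -24.4   2.4] [ 0.07  0.03 -0.  ]
1.38 [  0.  -27.9   3. ] [ 0.07  0.03 -0.  ]
1.44 [  0.  -31.5   3.7] [ 0.07  0.03 -0.  ]
```

play_rows([
  {"dx": 0, "dy": -5, "dz": -1.4, "rx": 0, "ry": 0, "rz": 0},
  {"dx": 0, "dy": -9, "dz": -2, "rx": 0, "ry": 0, "rz": 0},
  {"dx": 0, "dy": -12.5, "dz": -2.2, "rx": 0, "ry": 0, "rz": 0},
  {"dx": 0, "dy": -16, "dz": -2.2, "rx": 0, "ry": 0, "rz": 0},
  {"dx": 0, "dy": -20, "dz": -2, "rx": 0, "ry": 0, "rz": 0},
  {"dx": 0, "dy": -23.5, "dz": -1.7, "rx": 0, "ry": 0, "rz": 0},
  {"dx": 0, "dy": -27, "dz": -1.2, "rx": 0, "ry": 0, "rz": 0},
  {"dx": 0, "dy": -30.5, "dz": -0.4, "rx": 0, "ry": 0, "rz": 0},
])

```text
t: 5.48
eef_pos: [432.4, 95.5, 339.4]
tcp_rot: [3.133, 0.003, -2.914]
ft_force: [-2.2, 6.7, 5.7]
opening: 0.114
```

```bash

python3 -c "
from h import *
arc(np.arange(1.5,1.93,.06))"
```

```text
t 5.4833 B [-97.6  66.6 168.4] tilt 1.405 rad 64.8 F [-2.2  6.7  5.7] op 0.114
1.5 [ 0.  -4.6  6. ] [ 0.08  0.03 -0.01]
1.56 [ 0.  -8.   7.1] [ 0.08  0.03 -0.01]
1.62 [  0.  -11.4   8.5] [ 0.08  0.03 -0.01]
1.68 [  0.  -14.6  10.1] [ 0.08  0.03 -0.01]
1.74 [  0.  -17.8  11.8] [ 0.08  0.03 -0.01]
1.8 [  0.  -20.8  13.7] [ 0.08  0.03 -0.01]
1.86 [  0.  -23.8  15.8] [ 0.08  0.03 -0.01]
1.92 [  0.  -26.6  18.1] [ 0.08  0.03 -0.01]
```

play_rows([
  {"dx": 0, "dy": -4.6, "dz": 1.2, "rx": 0, "ry": 0, "rz": 0},
  {"dx": 0, "dy": -8, "dz": 2.3, "rx": 0, "ry": 0, "rz": 0},
  {"dx": 0, "dy": -11.4, "dz": 3.7, "rx": 0, "ry": 0, "rz": 0},
  {"dx": 0, "dy": -15, "dz": 5.3, "rx": 0, "ry": 0, "rz": 0},
  {"dx": 0, "dy": -18.3, "dz": 7, "rx": 0, "ry": 0, "rz": 0},
  {"dx": 0, "dy": -21.5, "dz": 9, "rx": 0, "ry": 0, "rz": 0},
  {"dx": 0, "dy": -24.5, "dz": 11.2, "rx": 0, "ry": 0, "rz": 0},
  {"dx": 0, "dy": -27.5, "dz": 13.6, "rx": 0, "ry": 0, "rz": 0},
])

```text
t: 6.15
eef_pos: [438.5, 68.8, 326.3]
tcp_rot: [3.133, 0.004, -2.914]
ft_force: [-1.4, 4.4, 6.4]
opening: 0.117
```

```bash

python3 -c "
from h import *
arc(np.arange(1.98,2.41,.06))"
```

```text
t 6.15 B [-97.8  39.3 155.3] tilt 1.877 rad 64.7 F [-1.4  4.4  6.4] op 0.117
1.98 [ 0.  -1.8  7.6] [ 0.08  0.04 -0.01]
2.04 [ 0.  -4.3 10.2] [ 0.08  0.04 -0.01]
2.1 [ 0.  -6.7 13. ] [ 0.08  0.04 -0.01]
2.16 [ 0.1 -8.8 15.9] [ 0.08  0.04 -0.01]
2.22 [  0.1 -10.8  18.9] [ 0.08  0.04 -0.01]
2.28 [  0.1 -12.6  22. ] [ 0.08  0.04 -0.01]
2.34 [  0.1 -14.3  25.2] [ 0.08  0.04 -0.01]
2.4 [  0.1 -15.7  28.5] [ 0.08  0.04 -0.01]
```

play_rows([
  {"dx": 0, "dy": -4.8, "dz": 4.3, "rx": 0, "ry": 0, "rz": 0},
  {"dx": 0, "dy": -7.5, "dz": 7.1, "rx": 0, "ry": 0, "rz": 0},
  {"dx": 0, "dy": -10.1, "dz": 10.2, "rx": 0, "ry": 0, "rz": 0},
  {"dx": 0, "dy": -12.4, "dz": 13.4, "rx": 0, "ry": 0, "rz": 0},
  {"dx": 0, "dy": -14.6, "dz": 16.6, "rx": 0, "ry": 0, "rz": 0},
  {"dx": 0, "dy": -16.6, "dz": 20, "rx": 0, "ry": 0, "rz": 0},
  {"dx": 0, "dy": -18.4, "dz": 23.3, "rx": 0, "ry": 0, "rz": 0},
  {"dx": 0, "dy": -19.9, "dz": 26.8, "rx": 0, "ry": 0, "rz": 0},
])

```text
t: 6.82
eef_pos: [442.3, 52.1, 301.6]
tcp_rot: [3.127, 0.005, -2.917]
ft_force: [-13.1, 57.5, 49.1]
opening: 0.123
```

```bash

python3 -c "
from h import *
arc(np.arange(2.34,2.41,.06))
a=cam('side','s3');b=cam('top','t3')
"
```

```text
t 6.8167 B [-97.6  23.2 130.6] tilt 2.343 rad 62.3 F [-13.1  57.5  49.1] op 0.123
2.34 [0.  2.  0.7] [ 0.14  0.05 -0.04]
2.4 [0.  0.6 4. ] [ 0.14  0.05 -0.04]
```

View pics/s3.png

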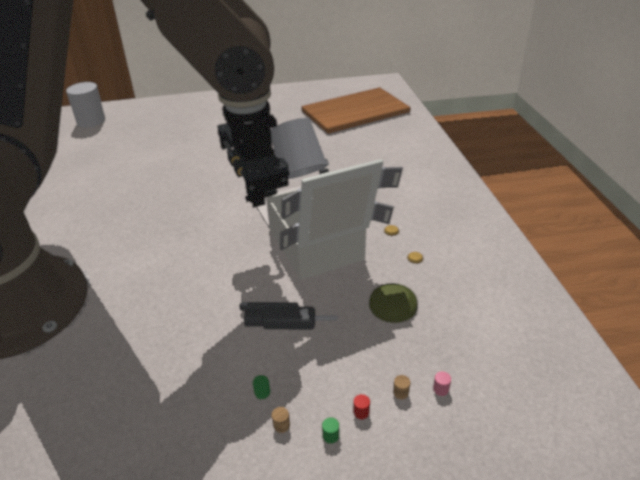

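View pics/t3.png

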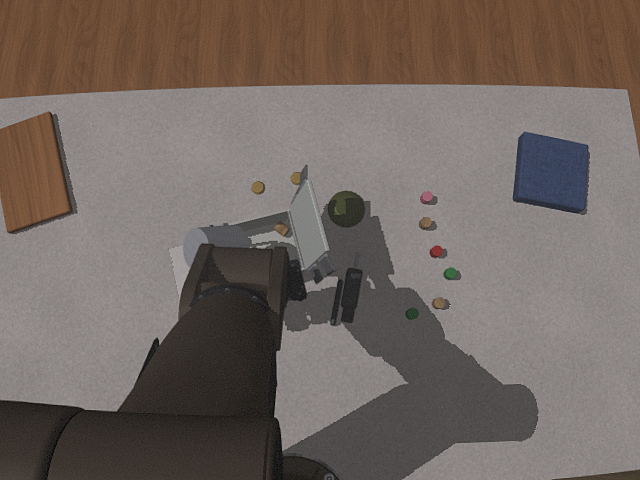

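play_rows([
  {"dx": 0, "dy": 0.3, "dz": -0.3, "rx": 0, "ry": 0, "rz": 0},
  {"dx": 0, "dy": 0.3, "dz": -0.3, "rx": 0, "ry": 0, "rz": 0},
  {"dx": 0, "dy": 0.3, "dz": -0.3, "rx": 0, "ry": 0, "rz": 0},
  {"dx": 0, "dy": 0.3, "dz": -0.3, "rx": 0, "ry": 0, "rz": 0},
  {"dx": 0, "dy": 0.3, "dz": -0.3, "rx": 0, "ry": 0, "rz": 0},
  {"dx": 0, "dy": 0.3, "dz": -0.3, "rx": 0, "ry": 0, "rz": 0},
  {"dx": 0, "dy": 0.3, "dz": -0.3, "rx": 0, "ry": 0, "rz": 0},
  {"dx": 0, "dy": 0.3, "dz": -0.3, "rx": 0, "ry": 0, "rz": 0},
])

```text
t: 7.58
eef_pos: [442.0, 52.9, 301.1]
tcp_rot: [3.125, 0.005, -2.918]
ft_force: [0.9, 11.7, -2.3]
opening: 0.119
```

```bash

python3 -c "
from h import *
arc(np.arange(2.34,1.9,-.06))
b=cam('top','t4');t=cv2.imread(f'pics/t4.png');cv2.imwrite(f'pics/t4.png',cv2.resize(t[150:350,155:355],None,fx=3,fy=3))
"
```

```text
t 7.5833 B [-97.8  24.3 130.1] tilt 2.344 rad 61.1 F [ 0.9 11.7 -2.3] op 0.119
2.34 [0.  1.  0.2] [ 0.15  0.04 -0.05]
2.28 [-0.   2.6 -3. ] [ 0.15  0.04 -0.05]
2.22 [-0.   4.4 -6.1] [ 0.15  0.04 -0.05]
2.16 [-0.   6.5 -9.1] [ 0.15  0.04 -0.05]
2.1 [ -0.    8.7 -12. ] [ 0.15  0.04 -0.05]
2.04 [ -0.   11.  -14.7] [ 0.15  0.04 -0.05]
1.98 [ -0.   13.5 -17.3] [ 0.15  0.04 -0.05]
1.92 [ -0.   16.2 -19.7] [ 0.15  0.04 -0.05]
```

View pics/t4.png

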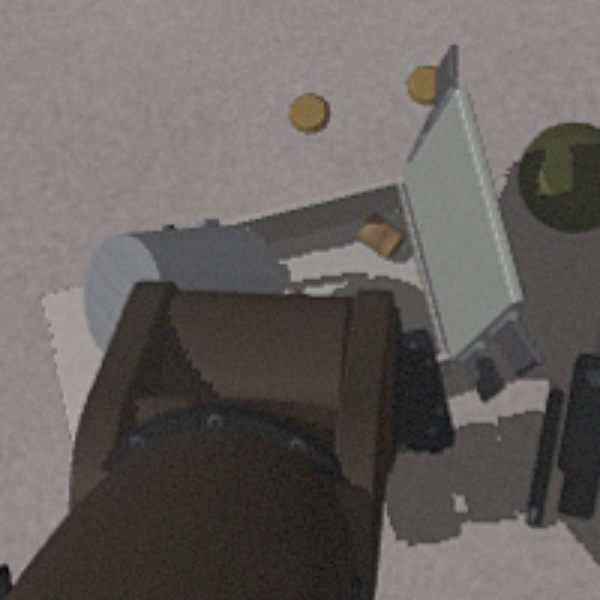

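play_rows([
  {"dx": 0, "dy": 0, "dz": 0, "rx": 0, "ry": 0, "rz": 0},
  {"dx": 0, "dy": 0, "dz": 0, "rx": 0, "ry": 0, "rz": 0},
  {"dx": 0, "dy": 0, "dz": 0, "rx": 0, "ry": 0, "rz": 0},
  {"dx": 0, "dy": 1.5, "dz": -3, "rx": 0, "ry": 0, "rz": 0},
  {"dx": 0, "dy": 3.3, "dz": -6.2, "rx": 0, "ry": 0, "rz": 0},
  {"dx": 0, "dy": 5.4, "dz": -9.2, "rx": 0, "ry": 0, "rz": 0},
  {"dx": 0, "dy": 7.6, "dz": -12.2, "rx": 0, "ry": 0, "rz": 0},
  {"dx": 0, "dy": 10, "dz": -15, "rx": 0, "ry": 0, "rz": 0},
])

```text
t: 8.3
eef_pos: [439.9, 61.6, 317.0]
tcp_rot: [3.128, 0.005, -2.917]
ft_force: [-0.9, -16.3, 5.4]
opening: 0.122
```

```bash

python3 -c "
from h import *
arc(np.arange(2.04,1.3,-.09))
"
```

```text
t 8.3 B [-97.9  32.8 146. ] tilt 2.052 rad 62.5 F [ -0.9 -16.3   5.4] op 0.122
2.04 [0.  2.2 1.1] [ 0.13  0.05 -0.04]
1.95 [ 0.   6.1 -2.8] [ 0.13  0.05 -0.04]
1.86 [ 0.  10.2 -6.2] [ 0.13  0.05 -0.04]
1.77 [ 0.  14.7 -9.3] [ 0.13  0.05 -0.04]
1.68 [  0.   19.4 -12. ] [ 0.13  0.05 -0.04]
1.59 [  0.   24.3 -14.2] [ 0.13  0.05 -0.04]
1.5 [  0.   29.4 -16. ] [ 0.13  0.05 -0.04]
1.41 [  0.1  34.7 -17.3] [ 0.13  0.05 -0.04]
1.32 [  0.1  40.  -18.1] [ 0.13  0.05 -0.04]
```

play_rows([
  {"dx": 0, "dy": 4.4, "dz": -4, "rx": 0, "ry": 0, "rz": 0},
  {"dx": 0, "dy": 8.6, "dz": -7.7, "rx": 0, "ry": 0, "rz": 0},
  {"dx": 0, "dy": 13.3, "dz": -11, "rx": 0, "ry": 0, "rz": 0},
  {"dx": 0, "dy": 18.2, "dz": -13.8, "rx": 0, "ry": 0, "rz": 0},
  {"dx": 0, "dy": 23.4, "dz": -16.2, "rx": 0, "ry": 0, "rz": 0},
  {"dx": 0, "dy": 28.7, "dz": -18, "rx": 0, "ry": 0, "rz": 0},
  {"dx": 0, "dy": 34, "dz": -19.5, "rx": 0, "ry": 0, "rz": 0},
  {"dx": 0, "dy": 39.5, "dz": -20.4, "rx": 0, "ry": 0, "rz": 0},
])

```text
t: 8.97
eef_pos: [431.1, 99.4, 339.0]
tcp_rot: [3.129, 0.006, -2.917]
ft_force: [2.5, -5.5, -0.9]
opening: 0.118
```

```bash

python3 -c "
from h import *
arc(np.arange(1.32,.5,-.09))
"
```

```text
t 8.9667 B [-97.6  71.4 168.1] tilt 1.332 rad 63.6 F [ 2.5 -5.5 -0.9] op 0.118
1.32 [0.  1.1 3.4] [ 0.12  0.06 -0.04]
1.23 [0.  6.5 3. ] [ 0.12  0.06 -0.04]
1.14 [ 0.1 11.9  3.1] [ 0.12  0.06 -0.04]
1.05 [ 0.1 17.3  3.7] [ 0.12  0.06 -0.04]
0.96 [ 0.1 22.6  4.8] [ 0.12  0.06 -0.04]
0.87 [ 0.1 27.8  6.4] [ 0.12  0.06 -0.04]
0.78 [ 0.2 32.8  8.4] [ 0.12  0.06 -0.04]
0.69 [ 0.2 37.6 10.9] [ 0.12  0.06 -0.04]
0.6 [ 0.2 42.2 13.8] [ 0.12  0.06 -0.04]
0.51 [ 0.3 46.5 17.1] [ 0.12  0.06 -0.04]
```

play_rows([
  {"dx": 0, "dy": 6, "dz": -0.4, "rx": 0, "ry": 0, "rz": 0},
  {"dx": 0, "dy": 12, "dz": -0.2, "rx": 0, "ry": 0, "rz": 0},
  {"dx": 0, "dy": 17.7, "dz": 0.5, "rx": 0, "ry": 0, "rz": 0},
  {"dx": 0, "dy": 23.3, "dz": 1.6, "rx": 0, "ry": 0, "rz": 0},
  {"dx": 0, "dy": 28.8, "dz": 3.3, "rx": 0, "ry": 0, "rz": 0},
  {"dx": 0, "dy": 34, "dz": 5.4, "rx": 0, "ry": 0, "rz": 0},
  {"dx": 0, "dy": 39, "dz": 8, "rx": 0, "ry": 0, "rz": 0},
  {"dx": 0, "dy": 43.8, "dz": 11.2, "rx": 0, "ry": 0, "rz": 0},
])

```text
t: 9.63
eef_pos: [421.4, 142.8, 328.1]
tcp_rot: [3.129, 0.006, -2.917]
ft_force: [3.0, -5.4, -0.2]
opening: 0.119
```

```bash

python3 -c "
from h import *
arc(np.arange(.6,-.05,-.08))
"
```

```text
t 9.6333 B [-97.2 115.8 157.1] tilt 0.594 rad 63.2 F [ 3.  -5.4 -0.2] op 0.119
0.6 [ 0.  -2.1  2.3] [ 0.12  0.06 -0.03]
0.52 [0.  1.8 5.2] [ 0.12  0.06 -0.03]
0.44 [0.1 5.4 8.4] [ 0.12  0.06 -0.03]
0.36 [ 0.1  8.7 11.9] [ 0.12  0.06 -0.03]
0.28 [ 0.1 11.7 15.6] [ 0.12  0.06 -0.03]
0.2 [ 0.2 14.5 19.6] [ 0.12  0.06 -0.03]
0.12 [ 0.2 16.9 23.8] [ 0.12  0.06 -0.03]
0.04 [ 0.2 18.9 28.1] [ 0.12  0.06 -0.03]
-0.04 [ 0.3 20.6 32.6] [ 0.12  0.06 -0.03]
```

play_rows([
  {"dx": 0, "dy": 3.7, "dz": 2.8, "rx": 0, "ry": 0, "rz": 0},
  {"dx": 0, "dy": 7.5, "dz": 6.2, "rx": 0, "ry": 0, "rz": 0},
  {"dx": 0, "dy": 11, "dz": 9.9, "rx": 0, "ry": 0, "rz": 0},
  {"dx": 0, "dy": 14, "dz": 13.8, "rx": 0, "ry": 0, "rz": 0},
  {"dx": 0, "dy": 16.8, "dz": 18, "rx": 0, "ry": 0, "rz": 0},
  {"dx": 0, "dy": 19, "dz": 22.4, "rx": 0, "ry": 0, "rz": 0},
  {"dx": 0, "dy": 20.5, "dz": 26, "rx": 0, "ry": 0, "rz": 0},
  {"dx": 0, "dy": 21.3, "dz": 28.5, "rx": 0, "ry": 0, "rz": 0},
])

```text
t: 10.3
eef_pos: [417.0, 163.8, 300.5]
tcp_rot: [3.131, 0.007, -2.915]
ft_force: [-1.3, -25.2, 36.8]
opening: 0.117
```

```bash

python3 -c "
from h import *
arc(np.arange(.1,-.1,-.04))
"
```

```text
t 10.3 B [-96.5 137.  129.5] tilt 0.031 rad 62.0 F [ -1.3 -25.2  36.8] op 0.117
0.1 [-0.  -3.5 -3. ] [ 0.1   0.07 -0.02]
0.06 [-0.  -2.4 -0.9] [ 0.1   0.07 -0.02]
0.02 [ 0.  -1.5  1.4] [ 0.1   0.07 -0.02]
-0.02 [ 0.  -0.6  3.6] [ 0.1   0.07 -0.02]
-0.06 [0.  0.1 5.9] [ 0.1   0.07 -0.02]
```

play_rows([
  {"dx": 0, "dy": 0, "dz": 0, "rx": 0, "ry": 0, "rz": 0},
  {"dx": 0, "dy": 0, "dz": 0, "rx": 0, "ry": 0, "rz": 0},
  {"dx": 0, "dy": 0, "dz": 0, "rx": 0, "ry": 0, "rz": 0},
  {"dx": 0, "dy": 0, "dz": 0, "rx": 0, "ry": 0, "rz": 0},
  {"dx": 0, "dy": 0, "dz": 0, "rx": 0, "ry": 0, "rz": 0},
  {"dx": 0, "dy": 0, "dz": 0, "rx": 0, "ry": 0, "rz": 0},
], fingers=0.6)

```text
t: 10.8
eef_pos: [416.9, 164.0, 300.3]
tcp_rot: [3.131, 0.007, -2.915]
ft_force: [0.1, 0.3, 0.7]
opening: 0.481
```

play_rows([
  {"dx": 0, "dy": 0, "dz": -20, "rx": 0, "ry": 0, "rz": 0},
  {"dx": 0, "dy": 0, "dz": -50, "rx": 0, "ry": 0, "rz": 0},
  {"dx": 0, "dy": 0, "dz": -85, "rx": 0, "ry": 0, "rz": 0},
  {"dx": 40, "dy": 0, "dz": -120, "rx": 0, "ry": 0, "rz": 0},
  {"dx": 0, "dy": -40, "dz": -120, "rx": 0, "ry": 0, "rz": 0},
  {"dx": 0, "dy": -80, "dz": -120, "rx": 0, "ry": 0, "rz": 0},
  {"dx": 0, "dy": -120, "dz": -120, "rx": 0, "ry": 0, "rz": 0},
  {"dx": 0, "dy": -150, "dz": -120, "rx": 0, "ry": 0, "rz": 0},
])

```text
t: 11.47
eef_pos: [450.3, 14.4, 419.2]
tcp_rot: [3.131, 0.008, -2.915]
ft_force: [0.6, -0.3, -0.1]
opening: 0.599
```

```bash

python3 -c "
from h import *
st();a=cam('side','s5');b=cam('top','t5')
"
```

```text
{'t': 11.467, 'joints': [-0.117, 0.224, 1.947, 0.015, 0.966, -1.924], 'eef_pos': [450.268, 14.42, 419.153], 'tcp_rot': [3.131, 0.008, -2.915], 'ft_force': [0.558, -0.29, -0.148], 'opening': 0.599}
```

View pics/t5.png

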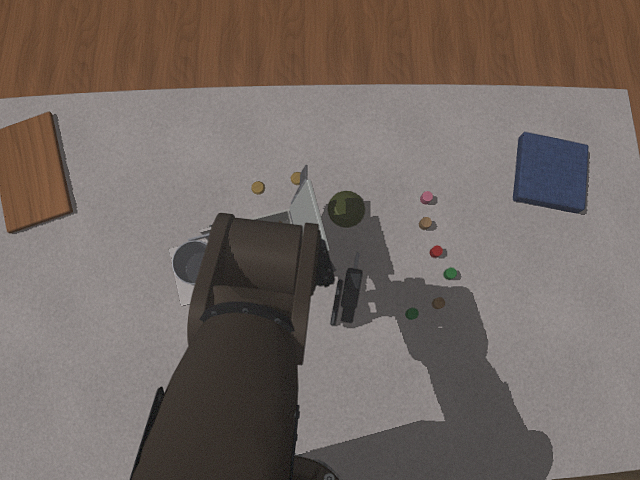

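View pics/s5.png

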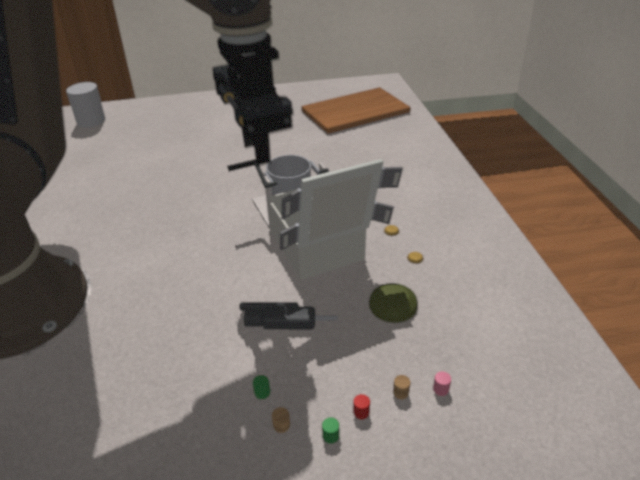

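```bash

python3 -c "
from h import *
goto([[430,-150,260],[500,-300,260]],down(np.pi))
a=cam('side');b=cam('top')
for c,n in((a,'side'),(b,'top')):
    im=c['image'].astype(int);hsv=cv2.cvtColor(c['image'],cv2.COLOR_RGB2HSV)
    for nm,lo,hi in(('brown',(6,60,30),(19,255,255)),('red',(165,90,60),(180,255,255)),('red0',(0,150,60),(5,255,255)),('green',(55,90,20),(85,255,255))):
        m=cv2.inRange(hsv,np.array(lo),np.array(hi)); k,l,s,ce=cv2.connectedComponentsWithStats(m)
        for i in range(1,k):
            if 60<s[i,4]<600: print(n,nm,s[i],np.round(ce[i],1), np.round(onz(c,*ce[i],16)[:2],1))
"

```

```text
{'t': 11.567, 'joints': [-0.12, 0.226, 1.947, 0.015, 0.965, -1.922], 'eef_pos': [450.884, 12.861, 418.647], 'tcp_rot': [3.131, 0.008, -2.92], 'ft_force': [-0.307, 0.119, 0.293], 'opening': 0.6}
inc d [  56.1 -154.1  -14.4] r [0.11 0.06 2.12]
inc d [  20.9 -315.9  -15.8] r [0.11 0.06 2.12]
grasp now W [451.7  14.9 247.7] B [-97.7 -17.7 247.7]
side brown [  4   0  35  30 199] [18.6 10.4] [-510.6 1983.8]
side brown [17 10 14 27 88] [24.7 21.5] [-428.8 1777.2]
side brown [16 31 14 19 69] [22.2 39.7] [-369.2 1510.8]
side brown [15 59 16 18 76] [23.9 67.6] [-276.6 1179.4]
side brown [ 13  71  25  40 176] [23.5 86.2] [-232.6 1002.7]
side brown [ 18 110  25  36 259] [ 30.4 126.9] [-133.4  689. ]
side brown [ 60 279  18  18  61] [ 68.2 287.7] [96.1  6.1]
side brown [  0 282  18  21  94] [  8.3 292.6] [-10.5  14.2]
side brown [394 375  16  24 330] [401.2 386.4] [ 606.7 -302.9]
side brown [272 407  18  26 382] [280.6 419.4] [ 432.5 -321.7]
side red [435 373  15  22 267] [441.8 383.2] [ 664.7 -309.6]
side red0 [355 396  14  23 259] [361.4 406. ] [ 544.  -322.7]
side green [254 376  15  22 281] [261.1 386.6] [ 411.7 -263.5]
side green [323 418  15  25 313] [330.3 429.7] [ 495.2 -349.9]
top brown [252 181  13  14  72] [258.1 187.9] [691.6  60.3]
top brown [419 217  13  12 118] [424.9 222.7] [ 607.1 -302.4]
top brown [432 297  13  12 111] [438.  302.9] [ 432.1 -320.5]
top brown [556 470  84  10 386] [609.8 476.3] [  46.3 -684.6]
top red [420 191  13  13  91] [426.  196.6] [ 666.1 -308.6]
top red0 [430 246  12  10  77] [436.2 250.5] [ 545.1 -323.4]
top green [444 268  13  11 105] [450.  272.9] [ 495.7 -350.4]
```

```bash

python3 -c "
from h import *
goto([[425,-60,290],[440,-160,290],[530,-260,260],[606,-302.5,200]],down(2.4))
"

```

```text
{'t': 11.667, 'joints': [-0.114, 0.225, 1.948, 0.016, 0.966, -1.918], 'eef_pos': [450.006, 15.769, 418.504], 'tcp_rot': [3.13, 0.007, -2.918], 'ft_force': [-0.089, -0.082, 0.141], 'opening': 0.6}
inc d [ 40.9 -67.8 -43.5] r [0.13 0.01 9.22]
inc d [  48.5 -168.7  -44.7] r [0.13 0.01 9.22]
inc d [ -16.8 -286.5  -15.6] r [0.13 0.01 9.22]
inc d [ -81.1 -345.5   44.1] r [0.13 0.01 9.22]
grasp now W [450.7  17.9 247.5] B [-98.1 -14.5 247.5]
```

play_rows([
  {"dx": 20, "dy": -25, "dz": -22, "rx": 0, "ry": 0, "rz": 1},
  {"dx": 40, "dy": -60, "dz": -44, "rx": 0.1, "ry": 0, "rz": 2.1},
  {"dx": 42, "dy": -100, "dz": -44, "rx": 0.1, "ry": 0, "rz": 3.2},
  {"dx": 45, "dy": -140, "dz": -44, "rx": 0.1, "ry": 0, "rz": 4.3},
  {"dx": 45, "dy": -180, "dz": -44, "rx": 0.1, "ry": 0, "rz": 5.4},
  {"dx": 20, "dy": -213, "dz": -40, "rx": 0.1, "ry": 0, "rz": 6.5},
  {"dx": 0, "dy": -248, "dz": -30, "rx": 0.1, "ry": 0, "rz": 7.6},
  {"dx": -17, "dy": -285, "dz": -16, "rx": 0.13, "ry": 0, "rz": 8.7},
])

```text
t: 12.33
eef_pos: [530.7, -257.3, 432.2]
tcp_rot: [3.14, 0.003, 2.45]
ft_force: [-0.1, -0.2, 0.8]
opening: 0.598
```

```bash

python3 -c "
from h import *
goto([[606,-302.5,100],[606,-302.5,22]],down(2.4))
"

```

```text
{'t': 12.333, 'joints': [-0.564, 0.414, 1.614, 0.001, 1.111, -1.443], 'eef_pos': [530.73, -257.342, 432.246], 'tcp_rot': [3.14, 0.003, 2.45], 'ft_force': [-0.063, -0.179, 0.773], 'opening': 0.598}
inc d [-86.3  13.  161.5] r [0.01 0.03 0.48]
inc d [-86.1  12.9 239.5] r [0.01 0.03 0.48]
grasp now W [ 531.2 -257.5  261.2] B [ -82.1 -301.   261.2]
```

play_rows([
  {"dx": -25, "dy": 4, "dz": 20, "rx": 0, "ry": 0, "rz": 0.2},
  {"dx": -50, "dy": 8, "dz": 45, "rx": 0, "ry": 0, "rz": 0.5},
  {"dx": -75, "dy": 12, "dz": 75, "rx": 0, "ry": 0, "rz": 0.5},
  {"dx": -86, "dy": 13, "dz": 110, "rx": 0, "ry": 0, "rz": 0.5},
  {"dx": -86, "dy": 13, "dz": 140, "rx": 0, "ry": 0, "rz": 0.5},
  {"dx": -86, "dy": 13, "dz": 161, "rx": 0, "ry": 0, "rz": 0.5},
  {"dx": -86, "dy": 13, "dz": 161, "rx": 0, "ry": 0, "rz": 0.5},
])

```text
t: 12.92
eef_pos: [605.8, -300.1, 266.4]
tcp_rot: [-3.142, -0.005, 2.4]
ft_force: [-0.7, 0.1, -0.1]
opening: 0.6
```

```bash

python3 -c "
from h import *
goto([[606,-302.5,100],[606,-302.5,22]],down(2.4))
a=cam('side','s6');b=cam('top','t6')
t=cv2.imread('pics/t6.png');cv2.imwrite(f'pics/t6.png',cv2.resize(t[150:350,155:355],None,fx=3,fy=3))
"

```

```text
{'t': 12.917, 'joints': [-0.558, 0.71, 1.547, 0.001, 0.89, -1.387], 'eef_pos': [605.792, -300.076, 266.44], 'tcp_rot': [-3.142, -0.005, 2.4], 'ft_force': [-0.702, 0.055, -0.057], 'opening': 0.6}
inc d [-1.8 -1.6 -4.6] r [-0.   -0.05 -0.  ]
inc d [-2.2 -1.6 73.4] r [-0.   -0.05 -0.  ]
grasp now W [ 605.1 -299.5   95.4] B [ -19.6 -358.7   95.4]
```

View pics/t6.png

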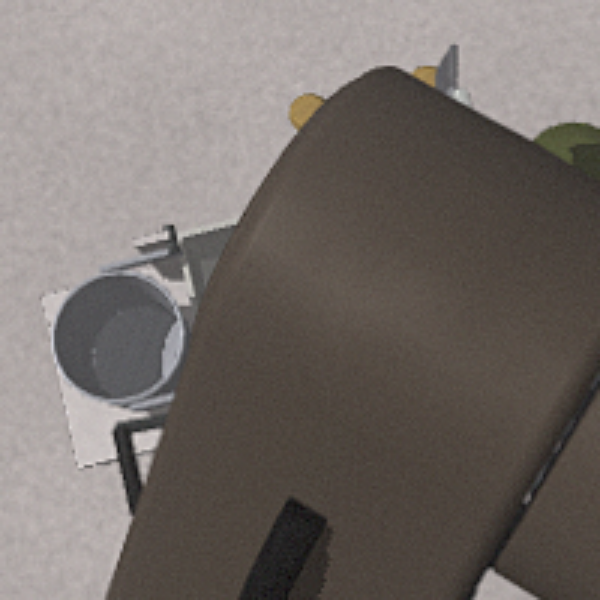

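View pics/s6.png

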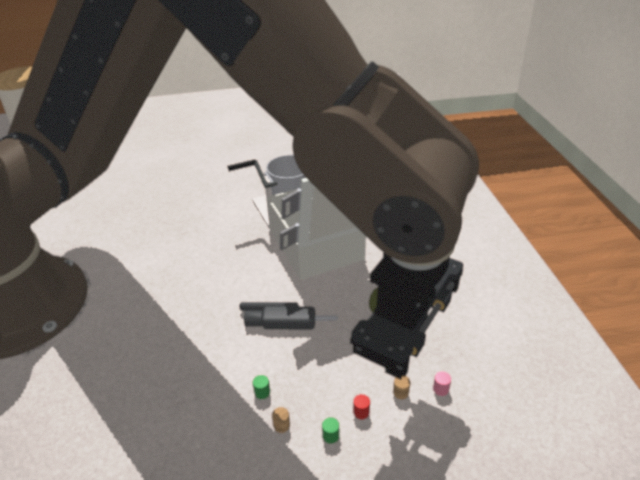

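play_rows([
  {"dx": -2, "dy": -1.5, "dz": 15, "rx": 0, "ry": 0, "rz": 0},
  {"dx": -2, "dy": -1.5, "dz": 35, "rx": 0, "ry": 0, "rz": 0},
  {"dx": -2, "dy": -1.5, "dz": 55, "rx": 0, "ry": 0, "rz": 0},
  {"dx": -2, "dy": -1.5, "dz": 68, "rx": 0, "ry": 0, "rz": 0},
  {"dx": -2, "dy": -1.5, "dz": 73, "rx": 0, "ry": 0, "rz": 0},
  {"dx": -2, "dy": -1.5, "dz": 73, "rx": 0, "ry": 0, "rz": 0},
])

```text
t: 13.52
eef_pos: [607.0, -303.3, 198.1]
tcp_rot: [3.141, 0.001, 2.399]
ft_force: [0.4, -0.7, 0.2]
opening: 0.605
```

play_rows([
  {"dx": 0, "dy": 0, "dz": 0, "rx": 0, "ry": 0, "rz": 0},
  {"dx": 0, "dy": 0, "dz": 0, "rx": 0, "ry": 0, "rz": 0},
  {"dx": 0, "dy": 0, "dz": 0, "rx": 0, "ry": 0, "rz": 0},
  {"dx": 0, "dy": 0, "dz": 0, "rx": 0, "ry": 0, "rz": 0},
  {"dx": 0, "dy": 0, "dz": 0, "rx": 0, "ry": 0, "rz": 0},
  {"dx": 0, "dy": 0, "dz": 0, "rx": 0, "ry": 0, "rz": 0},
  {"dx": 0, "dy": 0, "dz": 0, "rx": 0, "ry": 0, "rz": 0},
  {"dx": 0, "dy": 0, "dz": 0, "rx": 0, "ry": 0, "rz": 0},
], fingers=0)

```text
t: 14.18
eef_pos: [607.1, -303.4, 198.5]
tcp_rot: [3.14, 0.001, 2.399]
ft_force: [-0.6, 2.1, 4.6]
opening: 0.242
```

```bash

python3 -c "
from h import *
goto([[606,-302.5,200],[450,-200,290]],down(2.4))
goto(np.r_[[[430,-120,290]],B2W([[-30,0,290],[0,0,290],[0,0,75]])],bdown(-np.pi/2))
"

```

```text
{'t': 14.183, 'joints': [-0.561, 0.799, 1.574, 0.001, 0.767, -1.39], 'eef_pos': [607.113, -303.372, 198.481], 'tcp_rot': [3.14, 0.001, 2.399], 'ft_force': [-0.557, 2.058, 4.586], 'opening': 0.242}
inc d [ 1.200e+00  1.000e-01 -1.725e+02] r [ 0.01  0.01 -0.  ]
inc d [ 185.3  -29.7 -262.8] r [ 0.01  0.01 -0.  ]
grasp now W [ 607.4 -303.4   27.5] B [ -18.2 -363.    27.5]
{'t': 14.183, 'joints': [-0.561, 0.799, 1.574, 0.001, 0.767, -1.39], 'eef_pos': [607.113, -303.372, 198.481], 'tcp_rot': [3.14, 0.001, 2.399], 'ft_force': [-0.557, 2.058, 4.586], 'opening': 0.242}
inc d [ 254.1   15.7 -262.8] r [0.01 0.01 5.73]
inc d [ 305.7  195.8 -262.7] r [0.01 0.01 5.73]
inc d [ 288.7  220.5 -262.6] r [0.01 0.01 5.73]
inc d [289.  220.3 -47.6] r [0.01 0.01 5.73]
grasp now W [ 607.4 -303.4   27.5] B [ -18.2 -363.    27.5]
```

play_rows([
  {"dx": 0, "dy": 0, "dz": 0, "rx": 0, "ry": 0, "rz": 0},
  {"dx": 0, "dy": 0, "dz": -10, "rx": 0, "ry": 0, "rz": 0},
  {"dx": 0, "dy": 0, "dz": -35, "rx": 0, "ry": 0, "rz": 0},
  {"dx": 20, "dy": -3, "dz": -70, "rx": 0, "ry": 0, "rz": 0},
  {"dx": 35, "dy": -5, "dz": -105, "rx": 0, "ry": 0, "rz": 0},
  {"dx": 50, "dy": -8, "dz": -140, "rx": 0, "ry": 0, "rz": 0},
  {"dx": 65, "dy": -10, "dz": -175, "rx": 0, "ry": 0, "rz": 0},
  {"dx": 90, "dy": -15, "dz": -200, "rx": 0, "ry": 0, "rz": 0},
])

```text
t: 14.85
eef_pos: [530.2, -253.5, 401.9]
tcp_rot: [3.14, 0.005, 2.399]
ft_force: [0.0, -0.4, 0.7]
opening: 0.247
```

```bash

python3 -c "
from h import *
goto(np.r_[[[430,-120,290]],B2W([[-30,0,290],[0,0,290],[0,0,75]])],bdown(-np.pi/2))
a=cam('side','s7')
"

```

```text
{'t': 14.85, 'joints': [-0.558, 0.44, 1.658, 0.001, 1.038, -1.388], 'eef_pos': [530.185, -253.492, 401.871], 'tcp_rot': [3.14, 0.005, 2.399], 'ft_force': [0.016, -0.367, 0.706], 'opening': 0.247}
inc d [163.8  30.8 -59.9] r [0.03 0.04 5.73]
inc d [215.3 210.8 -59.8] r [0.03 0.04 5.73]
inc d [198.4 235.5 -59.7] r [0.03 0.04 5.73]
inc d [199.5 235.1 155.3] r [0.03 0.04 5.73]
grasp now W [ 531.  -253.8  230.9] B [ -81.4 -297.4  230.9]
```

View pics/s7.png

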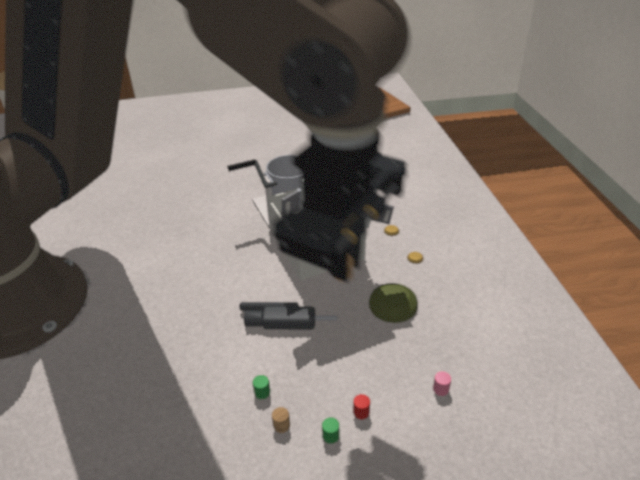

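play_rows([
  {"dx": 20, "dy": 5, "dz": -33, "rx": 0, "ry": 0, "rz": 0.7},
  {"dx": 50, "dy": 12, "dz": -60, "rx": 0, "ry": 0, "rz": 1.5},
  {"dx": 88, "dy": 25, "dz": -62, "rx": 0, "ry": 0, "rz": 2.5},
  {"dx": 125, "dy": 42, "dz": -62, "rx": 0, "ry": 0, "rz": 3.6},
  {"dx": 155, "dy": 70, "dz": -62, "rx": 0, "ry": 0, "rz": 4.7},
  {"dx": 170, "dy": 108, "dz": -62, "rx": 0, "ry": 0, "rz": 5.7},
  {"dx": 182, "dy": 147, "dz": -62, "rx": 0, "ry": 0, "rz": 5.7},
  {"dx": 192, "dy": 186, "dz": -62, "rx": 0, "ry": 0, "rz": 5.7},
])

```text
t: 15.57
eef_pos: [509.0, 15.1, 467.8]
tcp_rot: [3.134, 0.005, 1.801]
ft_force: [0.8, -0.7, 0.6]
opening: 0.243
```

```bash

python3 -c "
from h import *
goto(B2W([[0,0,290],[0,0,75]]),bdown(-np.pi/2))
"

```

```text
{'t': 15.567, 'joints': [-0.1, 0.26, 1.751, -0.003, 1.122, -0.329], 'eef_pos': [508.991, 15.078, 467.764], 'tcp_rot': [3.134, 0.005, 1.801], 'ft_force': [0.847, -0.662, 0.572], 'opening': 0.243}
inc d [30.5 41.9  6.9] r [0.07 0.05 0.02]
inc d [ 31.6  40.4 221.9] r [0.07 0.05 0.02]
grasp now W [510.4  14.5 296.8] B [-40.7 -31.4 296.8]
```

play_rows([
  {"dx": 20, "dy": 25, "dz": 10, "rx": 0, "ry": 0, "rz": 0},
  {"dx": 31, "dy": 41, "dz": 35, "rx": 0, "ry": 0, "rz": 0},
  {"dx": 31, "dy": 41, "dz": 75, "rx": 0, "ry": 0, "rz": 0},
  {"dx": 31, "dy": 41, "dz": 115, "rx": 0, "ry": 0, "rz": 0},
  {"dx": 31, "dy": 41, "dz": 155, "rx": 0, "ry": 0, "rz": 0},
  {"dx": 31, "dy": 41, "dz": 190, "rx": 0, "ry": 0, "rz": 0},
  {"dx": 31, "dy": 41, "dz": 215, "rx": 0, "ry": 0, "rz": 0},
  {"dx": 31, "dy": 41, "dz": 218, "rx": 0, "ry": 0, "rz": 0},
])

```text
t: 16.23
eef_pos: [542.9, 53.9, 246.2]
tcp_rot: [3.141, 0.004, 1.801]
ft_force: [-0.4, 0.6, 0.2]
opening: 0.244
```

play_rows([
  {"dx": 0, "dy": 0, "dz": 0, "rx": 0, "ry": 0, "rz": 0},
  {"dx": 0, "dy": 0, "dz": 0, "rx": 0, "ry": 0, "rz": 0},
  {"dx": 0, "dy": 0, "dz": 0, "rx": 0, "ry": 0, "rz": 0},
  {"dx": 0, "dy": 0, "dz": 0, "rx": 0, "ry": 0, "rz": 0},
  {"dx": 0, "dy": 0, "dz": 0, "rx": 0, "ry": 0, "rz": 0},
], fingers=0.6)

```text
t: 16.65
eef_pos: [543.0, 53.9, 247.6]
tcp_rot: [3.138, 0.004, 1.801]
ft_force: [0.6, 0.2, -0.4]
opening: 0.539
```

play_rows([
  {"dx": 0, "dy": 0, "dz": -35, "rx": 0, "ry": 0, "rz": 0},
  {"dx": 0, "dy": 0, "dz": -75, "rx": 0, "ry": 0, "rz": 0},
  {"dx": 0, "dy": 0, "dz": -115, "rx": 0, "ry": 0, "rz": 0},
  {"dx": 0, "dy": 0, "dz": -155, "rx": 0, "ry": 0, "rz": 0},
  {"dx": 0, "dy": 0, "dz": -195, "rx": 0, "ry": 0, "rz": 0},
  {"dx": -20, "dy": -25, "dz": -215, "rx": 0, "ry": 0, "rz": -1},
  {"dx": -30, "dy": -60, "dz": -220, "rx": 0, "ry": 0, "rz": -2},
  {"dx": -30, "dy": -100, "dz": -220, "rx": 0, "ry": 0, "rz": -3},
])

```text
t: 17.32
eef_pos: [450.9, 1.5, 469.5]
tcp_rot: [3.136, 0.008, 2.12]
ft_force: [0.1, -1.1, 0.4]
opening: 0.599
```

```bash

python3 -c "
from h import *
goto([[430,-120,290],[432,-321,150],[432,-321,22]],down(2.4))
"

```

```text
{'t': 17.317, 'joints': [-0.143, 0.168, 1.871, -0.003, 1.093, -0.691], 'eef_pos': [450.884, 1.507, 469.514], 'tcp_rot': [3.136, 0.008, 2.12], 'ft_force': [0.141, -1.077, 0.438], 'opening': 0.599}
inc d [-92.6 -81.3   8.9] r [ 0.04  0.09 -2.67]
inc d [-263.9 -185.4  149.8] r [ 0.04  0.09 -2.67]
inc d [-262.8 -186.   277.8] r [ 0.04  0.09 -2.67]
grasp now W [452.4   0.8 298.5] B [-100.3  -31.6  298.5]
```

play_rows([
  {"dx": -30, "dy": -26, "dz": 0, "rx": 0, "ry": 0, "rz": -0.6},
  {"dx": -60, "dy": -53, "dz": 0, "rx": 0, "ry": 0, "rz": -1.2},
  {"dx": -92, "dy": -81, "dz": 10, "rx": 0, "ry": 0, "rz": -1.8},
  {"dx": -125, "dy": -100, "dz": 25, "rx": 0, "ry": 0, "rz": -2.4},
  {"dx": -155, "dy": -120, "dz": 45, "rx": 0, "ry": 0, "rz": -2.7},
  {"dx": -188, "dy": -140, "dz": 65, "rx": 0, "ry": 0, "rz": -2.7},
  {"dx": -218, "dy": -158, "dz": 85, "rx": 0, "ry": 0, "rz": -2.7},
  {"dx": -245, "dy": -174, "dz": 110, "rx": 0, "ry": 0, "rz": -2.7},
])

```text
t: 17.98
eef_pos: [431.0, -300.9, 361.3]
tcp_rot: [3.139, 0.013, 2.403]
ft_force: [0.6, -0.1, 0.9]
opening: 0.599
```

```bash

python3 -c "
from h import *
goto([[432,-321,22]],down(2.4))
a=cam('side','s8');b=cam('top','t8')
t=cv2.imread('pics/t8.png');cv2.imwrite(f'pics/t8z.png',cv2.resize(t[150:350,155:355],None,fx=3,fy=3))
c=b; hsv=cv2.cvtColor(c['image'],cv2.COLOR_RGB2HSV)
for c in(a,b):
  hsv=cv2.cvtColor(c['image'],cv2.COLOR_RGB2HSV)
  m=cv2.inRange(hsv,(6,60,30),(19,255,255)); k,l,s,ce=cv2.connectedComponentsWithStats(m)
  for i in range(1,k):
    if 50<s[i,4]<500 and ce[i][0]>200: print(s[i],np.round(ce[i],1), np.round(onz(c,*ce[i],16)[:2],1))
"

```

```text
{'t': 17.983, 'joints': [-0.736, 0.402, 1.855, 0.003, 0.872, -1.57], 'eef_pos': [430.982, -300.941, 361.276], 'tcp_rot': [3.139, 0.013, 2.403], 'ft_force': [0.611, -0.067, 0.872], 'opening': 0.599}
inc d [-12.1 -14.6 168.4] r [0.03 0.12 0.03]
grasp now W [ 432.9 -302.1  190.3] B [-187.9 -322.2  190.3]
[231   0  21  17  80] [241.2   8.2] [ 502.1 1655.3]
[257  28  43  40 212] [277.6  47.3] [ 597.1 1123. ]
[254  72  25  24 136] [266.9  82.1] [529.8 823.2]
[237  83  17  28  94] [243.8  98.6] [453.3 719.8]
[245  89  24  19 108] [256.4  98.9] [488.4 709.3]
[226 101  14  21  88] [232.4 110.6] [417.5 648.4]
[291 256  13  14  84] [297.3 261.5] [501.7  -7.5]
[246 287  14  31 111] [251.6 302. ] [412.2 -92.7]
[272 407  17  26 366] [280.5 419.1] [ 432.5 -321.1]
[291 172   9  13  57] [295.3 178.3] [712.1 -21.6]
[252 182  13  13  68] [258.4 187.2] [693.1  59.9]
[274 221  16  15 134] [281.4 228.2] [599.7   9.6]
[244 229  15  15 138] [251.3 235.8] [584.1  74.7]
[248 247  12  12 107] [253.6 252.6] [547.1  69.7]
[266 250  15  15 134] [273.1 256.8] [537.3  27.8]
[557 470  83  10 387] [609.8 476.3] [  46.2 -684.6]
```

View pics/t8.png

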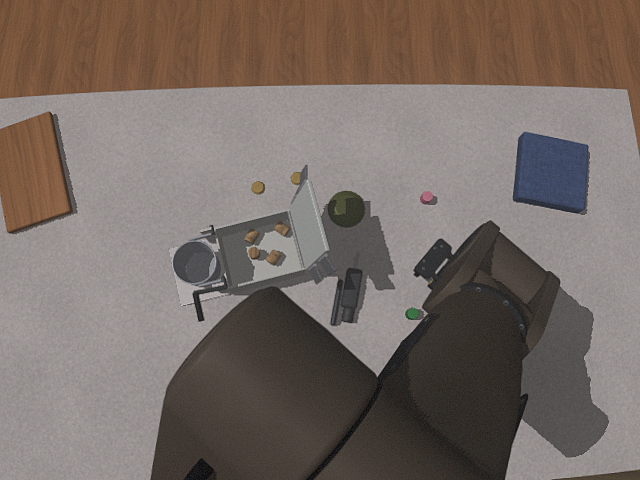

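View pics/s8.png

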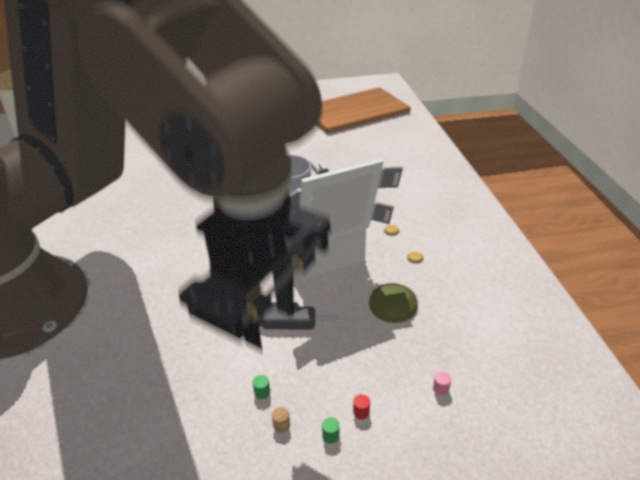

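View pics/t8z.png

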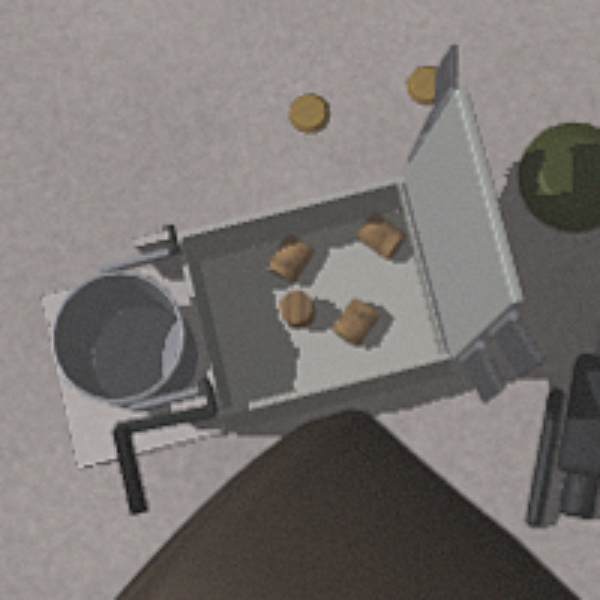

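play_rows([
  {"dx": -8, "dy": -8, "dz": 25, "rx": 0, "ry": 0, "rz": 0},
  {"dx": -11, "dy": -14, "dz": 60, "rx": 0, "ry": 0.1, "rz": 0},
  {"dx": -12, "dy": -14.5, "dz": 95, "rx": 0, "ry": 0.1, "rz": 0},
  {"dx": -12, "dy": -14.5, "dz": 125, "rx": 0, "ry": 0.1, "rz": 0},
  {"dx": -12, "dy": -14.5, "dz": 150, "rx": 0, "ry": 0.1, "rz": 0},
  {"dx": -12, "dy": -14.5, "dz": 163, "rx": 0, "ry": 0.1, "rz": 0},
  {"dx": -12, "dy": -14.5, "dz": 168, "rx": 0, "ry": 0.1, "rz": 0},
  {"dx": -12, "dy": -14.5, "dz": 168, "rx": 0, "ry": 0.1, "rz": 0},
])

```text
t: 18.75
eef_pos: [431.1, -320.9, 191.0]
tcp_rot: [3.139, -0.004, 2.4]
ft_force: [0.2, -0.2, 0.4]
opening: 0.602
```

play_rows([
  {"dx": 0, "dy": 0, "dz": 0, "rx": 0, "ry": 0, "rz": 0},
  {"dx": 0, "dy": 0, "dz": 0, "rx": 0, "ry": 0, "rz": 0},
  {"dx": 0, "dy": 0, "dz": 0, "rx": 0, "ry": 0, "rz": 0},
  {"dx": 0, "dy": 0, "dz": 0, "rx": 0, "ry": 0, "rz": 0},
  {"dx": 0, "dy": 0, "dz": 0, "rx": 0, "ry": 0, "rz": 0},
  {"dx": 0, "dy": 0, "dz": 0, "rx": 0, "ry": 0, "rz": 0},
  {"dx": 0, "dy": 0, "dz": 0, "rx": 0, "ry": 0, "rz": 0},
  {"dx": 0, "dy": 0, "dz": 0, "rx": 0, "ry": 0, "rz": 0},
], fingers=0)

```text
t: 19.42
eef_pos: [431.1, -320.9, 191.1]
tcp_rot: [3.139, -0.004, 2.4]
ft_force: [-0.2, 1.6, 4.3]
opening: 0.249
```

play_rows([
  {"dx": 0, "dy": 0, "dz": -10, "rx": 0, "ry": 0, "rz": 0},
  {"dx": 0, "dy": 0, "dz": -35, "rx": 0, "ry": 0, "rz": 0},
  {"dx": 0, "dy": 0, "dz": -70, "rx": 0, "ry": 0, "rz": 0},
  {"dx": 0, "dy": 0, "dz": -110, "rx": 0, "ry": 0, "rz": 0},
  {"dx": 0, "dy": 0, "dz": -150, "rx": 0, "ry": 0, "rz": 0},
  {"dx": 0, "dy": 0, "dz": -190, "rx": 0, "ry": 0, "rz": 0},
  {"dx": 0, "dy": 0, "dz": -230, "rx": 0, "ry": 0, "rz": 0},
  {"dx": 0, "dy": 0, "dz": -265, "rx": 0, "ry": 0, "rz": 0},
])

```text
t: 20.08
eef_pos: [430.9, -321.6, 459.6]
tcp_rot: [3.139, -0.002, 2.4]
ft_force: [0.7, -0.3, -0.6]
opening: 0.247
```

```bash

python3 -c "
from h import *
goto(np.r_[[[430,-120,290]],B2W([[-30,-20,290],[0,-20,290],[0,-20,80]])],bdown(-np.pi/2))
a=cam('side','s9')
"

```

```text
{'t': 20.083, 'joints': [-0.764, 0.312, 1.698, 0.002, 1.134, -1.595], 'eef_pos': [430.92, -321.575, 459.642], 'tcp_rot': [3.139, -0.002, 2.4], 'ft_force': [0.742, -0.258, -0.648], 'opening': 0.247}
inc d [136.8 148.   -0.7] r [ 0.01 -0.03  5.74]
inc d [ 1.717e+02  3.168e+02 -2.000e-01] r [ 0.01 -0.03  5.74]
inc d [ 1.548e+02  3.415e+02 -2.000e-01] r [ 0.01 -0.03  5.74]
inc d [154.2 341.1 209.8] r [ 0.01 -0.03  5.74]
grasp now W [ 430.9 -321.   288.6] B [-194.2 -340.1  288.6]
```

View pics/s9.png

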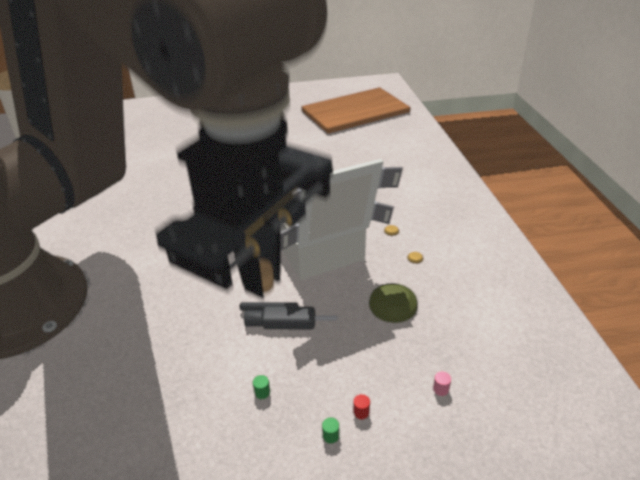

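play_rows([
  {"dx": 28, "dy": 30, "dz": 0, "rx": 0, "ry": 0, "rz": 0.8},
  {"dx": 56, "dy": 60, "dz": 0, "rx": 0, "ry": 0, "rz": 1.7},
  {"dx": 84, "dy": 90, "dz": 0, "rx": 0, "ry": 0, "rz": 2.6},
  {"dx": 110, "dy": 120, "dz": 0, "rx": 0, "ry": 0, "rz": 3.5},
  {"dx": 137, "dy": 148, "dz": 0, "rx": 0, "ry": 0, "rz": 4.4},
  {"dx": 146, "dy": 188, "dz": 0, "rx": 0, "ry": 0, "rz": 5.2},
  {"dx": 155, "dy": 228, "dz": 0, "rx": 0, "ry": 0, "rz": 5.7},
  {"dx": 163, "dy": 268, "dz": 0, "rx": 0, "ry": 0, "rz": 5.7},
])

```text
t: 20.8
eef_pos: [491.8, -12.0, 466.0]
tcp_rot: [3.136, 0.004, 1.8]
ft_force: [0.4, -1.7, -0.2]
opening: 0.244
```

```bash

python3 -c "
from h import *
goto(B2W([[0,-15,290],[0,-15,80]]),bdown(-np.pi/2))
"

```

```text
{'t': 20.8, 'joints': [-0.158, 0.235, 1.791, -0.002, 1.108, -0.386], 'eef_pos': [491.849, -12.029, 465.999], 'tcp_rot': [3.136, 0.004, 1.8], 'ft_force': [0.429, -1.661, -0.159], 'opening': 0.244}
inc d [38.  64.7  5.2] r [0.06 0.04 0.  ]
inc d [ 39.   63.5 215.2] r [0.06 0.04 0.  ]
grasp now W [493.  -12.5 295. ] B [-63.7 -53.8 295. ]
```

play_rows([
  {"dx": 20, "dy": 32, "dz": 3, "rx": 0, "ry": 0, "rz": 0},
  {"dx": 38, "dy": 62, "dz": 20, "rx": 0, "ry": 0, "rz": 0},
  {"dx": 39, "dy": 64, "dz": 60, "rx": 0, "ry": 0, "rz": 0},
  {"dx": 39, "dy": 64, "dz": 100, "rx": 0, "ry": 0, "rz": 0},
  {"dx": 39, "dy": 64, "dz": 140, "rx": 0, "ry": 0, "rz": 0},
  {"dx": 39, "dy": 64, "dz": 180, "rx": 0, "ry": 0, "rz": 0},
  {"dx": 39, "dy": 64, "dz": 210, "rx": 0, "ry": 0, "rz": 0},
  {"dx": 39, "dy": 64, "dz": 216, "rx": 0, "ry": 0, "rz": 0},
])

```text
t: 21.47
eef_pos: [545.8, 39.8, 246.1]
tcp_rot: [-3.141, 0.003, 1.8]
ft_force: [0.1, 0.8, -0.0]
opening: 0.25
```

play_rows([
  {"dx": 0, "dy": 0, "dz": 0, "rx": 0, "ry": 0, "rz": 0},
  {"dx": 0, "dy": 0, "dz": 0, "rx": 0, "ry": 0, "rz": 0},
  {"dx": 0, "dy": 0, "dz": 0, "rx": 0, "ry": 0, "rz": 0},
  {"dx": 0, "dy": 0, "dz": 0, "rx": 0, "ry": 0, "rz": 0},
  {"dx": 0, "dy": 0, "dz": 0, "rx": 0, "ry": 0, "rz": 0},
], fingers=0.6)

```text
t: 21.88
eef_pos: [546.0, 39.8, 247.7]
tcp_rot: [3.14, 0.003, 1.8]
ft_force: [-0.1, 0.3, -0.4]
opening: 0.542
```

play_rows([
  {"dx": 0, "dy": 0, "dz": -35, "rx": 0, "ry": 0, "rz": 0},
  {"dx": 0, "dy": 0, "dz": -75, "rx": 0, "ry": 0, "rz": 0},
  {"dx": 0, "dy": 0, "dz": -115, "rx": 0, "ry": 0, "rz": 0},
  {"dx": 0, "dy": 0, "dz": -155, "rx": 0, "ry": 0, "rz": 0},
  {"dx": 0, "dy": 0, "dz": -195, "rx": 0, "ry": 0, "rz": 0},
  {"dx": -20, "dy": -25, "dz": -215, "rx": 0, "ry": 0, "rz": 0},
  {"dx": -30, "dy": -60, "dz": -220, "rx": 0, "ry": 0, "rz": 0},
  {"dx": -50, "dy": -95, "dz": -220, "rx": 0, "ry": 0, "rz": 0},
], fingers=0.6)

```text
t: 22.55
eef_pos: [462.6, -29.5, 470.1]
tcp_rot: [3.136, 0.005, 1.801]
ft_force: [0.1, -1.3, -0.6]
opening: 0.6
```

```bash

python3 -c "
from h import *
goto(B2W([[-130,-60,300],[-100,-190,300]]),bdown(-np.pi/2))
a=cam('side','s10');b=cam('top','t10')
"

```

```text
{'t': 22.55, 'joints': [-0.206, 0.187, 1.844, -0.002, 1.102, -0.435], 'eef_pos': [462.591, -29.502, 470.143], 'tcp_rot': [3.136, 0.005, 1.801], 'ft_force': [0.144, -1.294, -0.634], 'opening': 0.6}
inc d [  3.5 -32.8  -1.1] r [0.06 0.05 0.02]
inc d [-126.6   -3.    -0.2] r [0.06 0.05 0.02]
grasp now W [463.8 -30.1 299.1] B [-96.2 -64.3 299.1]
```

View pics/t10.png

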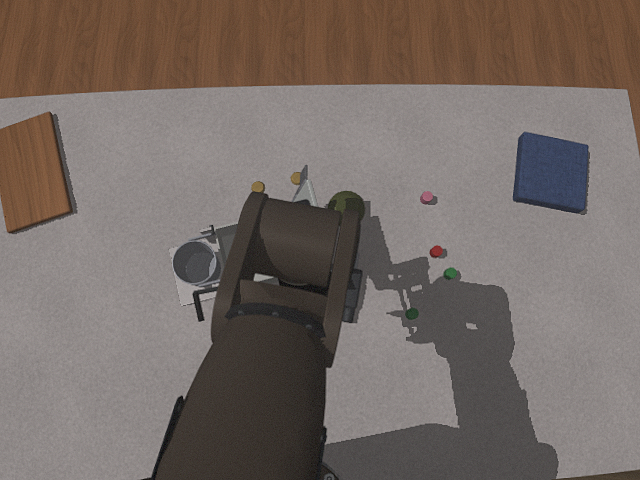

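View pics/s10.png

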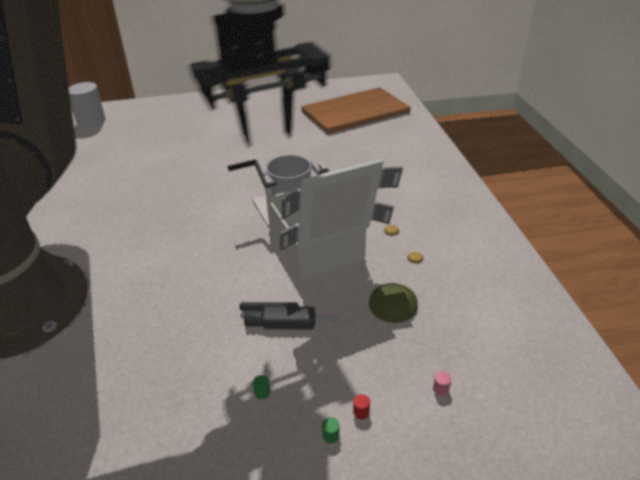

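play_rows([
  {"dx": -40, "dy": 0, "dz": 0, "rx": 0, "ry": 0, "rz": 0},
  {"dx": -80, "dy": 0, "dz": 0, "rx": 0, "ry": 0, "rz": 0},
  {"dx": -115, "dy": 10, "dz": 0, "rx": 0, "ry": 0, "rz": 0},
  {"dx": -136, "dy": 35, "dz": 0, "rx": 0, "ry": 0, "rz": 0},
  {"dx": -136, "dy": 75, "dz": 0, "rx": 0, "ry": 0, "rz": 0},
  {"dx": -136, "dy": 96, "dz": 0, "rx": 0, "ry": 0, "rz": 0},
  {"dx": -136, "dy": 96, "dz": 0, "rx": 0, "ry": 0, "rz": 0},
], fingers=0)

```text
t: 23.23
eef_pos: [587.9, -141.9, 469.9]
tcp_rot: [3.137, 0.005, 1.798]
ft_force: [1.0, 0.1, -0.2]
opening: 0.168
```

```bash

python3 -c "
from h import *
goto(B2W([[0,-200,219]]),bdown(-np.pi/2))
a=cam('side','s11');b=cam('top','t11')
t=cv2.imread('pics/t11.png');cv2.imwrite(f'pics/t11.png',cv2.resize(t[150:350,155:355],None,fx=3,fy=3))
t=cv2.imread('pics/s11.png');cv2.imwrite(f'pics/s11.png',cv2.resize(t[100:340,220:460],None,fx=2.5,fy=2.5))
"

```

```text
{'t': 23.233, 'joints': [-0.346, 0.404, 1.525, -0.002, 1.206, -0.573], 'eef_pos': [587.877, -141.889, 469.931], 'tcp_rot': [3.137, 0.005, 1.798], 'ft_force': [0.984, 0.103, -0.232], 'opening': 0.168}
inc d [ 1.7  0.3 79.9] r [ 0.04  0.05 -0.01]
grasp now W [ 588.8 -142.5  298.9] B [ 1.000e-01 -2.021e+02  2.989e+02]
```

View pics/t11.png

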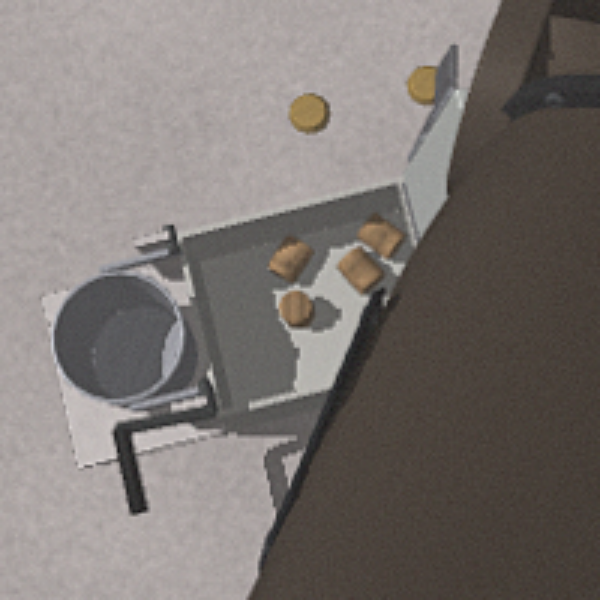

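View pics/s11.png

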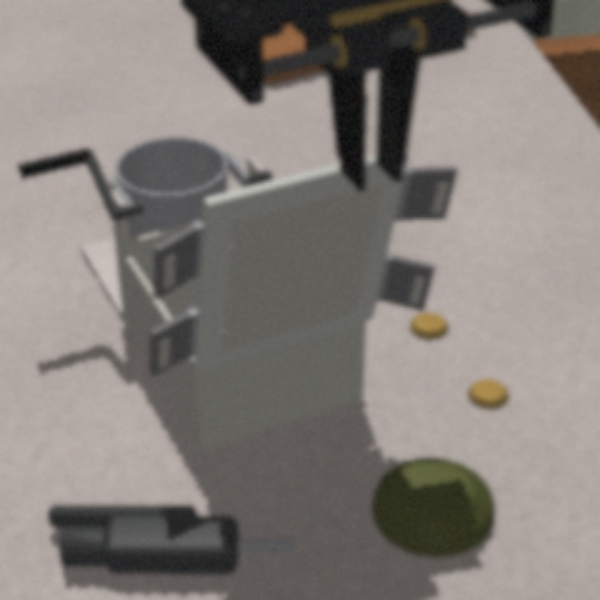

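play_rows([
  {"dx": -25, "dy": -28, "dz": 0, "rx": 0, "ry": 0, "rz": 0},
  {"dx": -50, "dy": -56, "dz": 0, "rx": 0, "ry": 0, "rz": 0},
  {"dx": -75, "dy": -84, "dz": 0, "rx": 0, "ry": 0, "rz": 0},
  {"dx": -100, "dy": -112, "dz": 0, "rx": 0, "ry": 0, "rz": 0},
  {"dx": -130, "dy": -140, "dz": 0, "rx": 0, "ry": 0, "rz": 0},
  {"dx": -130, "dy": -140, "dz": 0, "rx": 0, "ry": 0, "rz": 0},
], fingers=0)

```text
t: 23.83
eef_pos: [474.4, -304.2, 471.1]
tcp_rot: [3.139, 0.006, 1.794]
ft_force: [-0.4, -0.2, 0.2]
opening: 0.004
```

```bash

python3 -c "
from h import *
goto(B2W([[0,-200,299]]),bdown(-np.pi/2))
b=cam('top','t12')
t=cv2.imread('pics/t12.png');cv2.imwrite(f'pics/t12.png',cv2.resize(t[150:350,155:355],None,fx=3,fy=3))
"

```

```text
{'t': 23.833, 'joints': [-0.687, 0.34, 1.623, -0.002, 1.172, -0.91], 'eef_pos': [474.382, -304.192, 471.098], 'tcp_rot': [3.139, 0.006, 1.794], 'ft_force': [-0.409, -0.246, 0.222], 'opening': 0.004}
inc d [134.4 147.3   0.6] r [ 0.02  0.06 -0.05]
grasp now W [ 475.  -305.1  300.1] B [-147.6 -334.7  300.1]
```

View pics/t12.png

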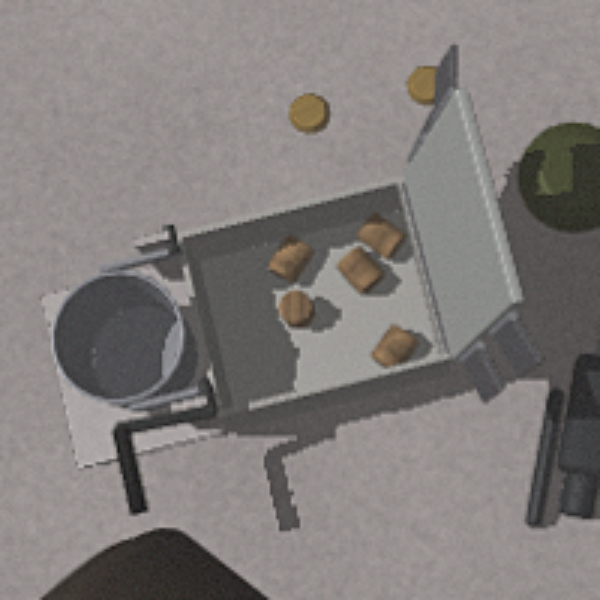

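```bash

python3 -c "
from h import *
a=cam('side');b=cam('top')
p,e=two(b,(328.3,250),a,(302,181.2)); q=W2B(p)[0];print(q,e, np.arctan2(q[2]-80,q[1]+80))
p,e=two(b,(155+462/3,150+90/3),a,(220+382/2.5,100+162/2.5)); q=W2B(p)[0];print(q,e, np.arctan2(q[2]-80,q[1]+80))
goto(B2W([[0,-200,299],[0,-200,219]]),bdown(-np.pi/2))
"

```

```text
[ -63.75687988 -124.52917354  233.59411859] 0.21740619521659896 1.8529749484254878
[  61.49197487 -121.13692502  229.33927757] 13.751529822685777 1.8395896952467092
{'t': 23.983, 'joints': [-0.678, 0.341, 1.622, -0.0, 1.172, -0.904], 'eef_pos': [477.344, -300.022, 470.902], 'tcp_rot': [3.138, 0.005, 1.797], 'ft_force': [0.331, -0.216, -0.774], 'opening': 0.007}
inc d [130.6 143.9   0.8] r [ 0.03  0.05 -0.02]
inc d [131.  143.6  80.8] r [ 0.03  0.05 -0.02]
grasp now W [ 478.1 -300.7  299.9] B [-143.6 -331.1  299.9]
```

play_rows([
  {"dx": 25, "dy": 28, "dz": 10, "rx": 0, "ry": 0, "rz": 0},
  {"dx": 50, "dy": 56, "dz": 20, "rx": 0, "ry": 0, "rz": 0},
  {"dx": 75, "dy": 84, "dz": 35, "rx": 0, "ry": 0, "rz": 0},
  {"dx": 100, "dy": 112, "dz": 50, "rx": 0, "ry": 0, "rz": 0},
  {"dx": 120, "dy": 135, "dz": 65, "rx": 0, "ry": 0, "rz": 0},
  {"dx": 131, "dy": 144, "dz": 78, "rx": 0, "ry": 0, "rz": 0},
  {"dx": 131, "dy": 144, "dz": 81, "rx": 0, "ry": 0, "rz": 0},
], fingers=0)

```text
t: 24.57
eef_pos: [589.5, -136.0, 387.8]
tcp_rot: [3.14, 0.003, 1.802]
ft_force: [-0.9, -0.1, 0.0]
opening: 0.005
```

```bash
cat >> h.py <<'E'
def lidpath(phis,r=130,off=9,half=10):
    s=env.state(); R0=Rn.from_euler('xyz',s['tcp_rot']); g=W2B(np.array(s['eef_pos'])+R0.apply([0,0,190.]))[0]
    print('t',s['t'],'tipB',np.round(g,1),'F',np.round(s['ft_force'],1))
    for p in phis:
        y=-80+r*np.cos(p)-off*np.sin(p)-half; z=80+r*np.sin(p)+off*np.cos(p)
        T=B2W([0,y,z])[0]-bdown(-np.pi/2).apply([0,0,190.])
        d=R0.inv().apply(T-s['eef_pos']); print(round(p,2),'y',round(y,1),'z',round(z,1),'d',np.round(d,1),np.round((R0.inv()*bdown(-np.pi/2)).as_rotvec()/np.radians(6),2))
E
python3 -c "
from h import *
lidpath(np.arange(1.85,1,-.1))
"

```

```text
t 24.5667 tipB [   2.5 -196.5  197.8] F [-0.9 -0.1  0. ]
1.85 y -134.5 z 202.5 d [61.5 -2.1 -4.9] [0.01 0.03 0.03]
1.75 y -122.0 z 206.3 d [73.9 -2.1 -8.8] [0.01 0.03 0.03]
1.65 y -109.3 z 208.9 d [ 86.7  -2.  -11.4] [0.01 0.03 0.03]
1.55 y -96.3 z 210.2 d [ 99.6  -2.  -12.7] [0.01 0.03 0.03]
1.45 y -83.3 z 210.1 d [112.7  -2.  -12.7] [0.01 0.03 0.03]
1.35 y -70.3 z 208.8 d [125.6  -1.9 -11.4] [0.01 0.03 0.03]
1.25 y -57.5 z 206.2 d [138.4  -1.9  -8.8] [0.01 0.03 0.03]
1.15 y -45.1 z 202.3 d [150.8  -1.9  -5. ] [0.01 0.03 0.03]
1.05 y -33.1 z 197.2 d [ 1.628e+02 -1.800e+00  1.000e-01] [0.01 0.03 0.03]
```

play_rows([
  {"dx": 25, "dy": -2, "dz": -4, "rx": 0, "ry": 0, "rz": 0},
  {"dx": 50, "dy": -2, "dz": -5, "rx": 0, "ry": 0, "rz": 0},
  {"dx": 62, "dy": -2, "dz": -6, "rx": 0, "ry": 0, "rz": 0},
  {"dx": 74, "dy": -2, "dz": -9, "rx": 0, "ry": 0, "rz": 0},
  {"dx": 87, "dy": -2, "dz": -11, "rx": 0, "ry": 0, "rz": 0},
  {"dx": 100, "dy": -2, "dz": -13, "rx": 0, "ry": 0, "rz": 0},
  {"dx": 113, "dy": -2, "dz": -13, "rx": 0, "ry": 0, "rz": 0},
  {"dx": 126, "dy": -2, "dz": -12, "rx": 0, "ry": 0, "rz": 0},
])

```text
t: 25.23
eef_pos: [558.4, -13.0, 399.8]
tcp_rot: [3.14, 0.003, 1.802]
ft_force: [-0.6, -1.7, -0.8]
opening: 0.003
```

```bash

python3 -c "
from h import *
lidpath(np.arange(1.35,.5,-.1))
a=cam('side','s13')
"

```

```text
t 25.2333 tipB [ 1.000e-01 -6.970e+01  2.098e+02] F [-0.6 -1.7 -0.8]
1.35 y -70.3 z 208.8 d [-1.2  0.2  1. ] [0.02 0.03 0.02]
1.25 y -57.5 z 206.2 d [11.5  0.2  3.5] [0.02 0.03 0.02]
1.15 y -45.1 z 202.3 d [24.   0.2  7.3] [0.02 0.03 0.02]
1.05 y -33.1 z 197.2 d [36.   0.2 12.4] [0.02 0.03 0.02]
0.95 y -21.7 z 191.0 d [47.4  0.3 18.6] [0.02 0.03 0.02]
0.85 y -11.0 z 183.6 d [58.2  0.3 26. ] [0.02 0.03 0.02]
0.75 y -1.0 z 175.2 d [68.2  0.3 34.3] [0.02 0.03 0.02]
0.65 y 8.0 z 165.8 d [77.2  0.3 43.7] [0.02 0.03 0.02]
0.55 y 16.1 z 155.6 d [85.4  0.3 53.9] [0.02 0.03 0.02]
```

View pics/s13.png

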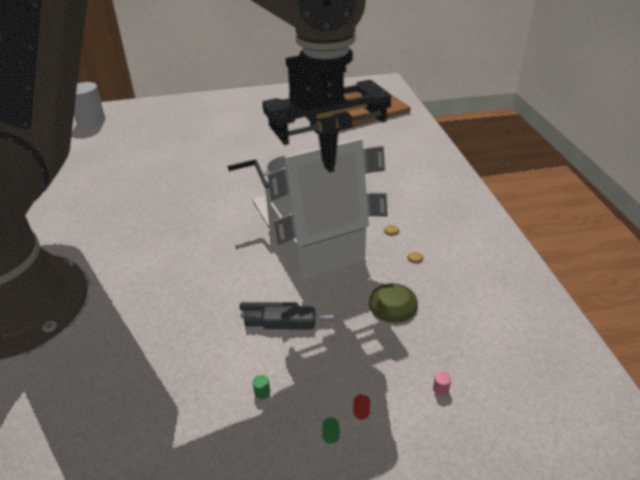

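Lid is moving with the fingers. Continue.

play_rows([
  {"dx": 11.5, "dy": 0, "dz": 3.5, "rx": 0, "ry": 0, "rz": 0},
  {"dx": 24, "dy": 0, "dz": 7.3, "rx": 0, "ry": 0, "rz": 0},
  {"dx": 36, "dy": 0, "dz": 12.4, "rx": 0, "ry": 0, "rz": 0},
  {"dx": 47.5, "dy": 0, "dz": 18.6, "rx": 0, "ry": 0, "rz": 0},
  {"dx": 58, "dy": 0, "dz": 26, "rx": 0, "ry": 0, "rz": 0},
  {"dx": 68, "dy": 0, "dz": 34.5, "rx": 0, "ry": 0, "rz": 0},
  {"dx": 77, "dy": 0, "dz": 44, "rx": 0, "ry": 0, "rz": 0},
  {"dx": 85, "dy": 0, "dz": 54, "rx": 0, "ry": 0, "rz": 0},
])

```text
t: 25.95
eef_pos: [538.1, 72.4, 344.1]
tcp_rot: [3.141, 0.002, 1.803]
ft_force: [0.1, -1.5, 0.1]
opening: 0.006
```

```bash

python3 -c "
from h import *
lidpath(np.arange(.55,-.06,-.1))
"

```

```text
t 25.95 tipB [ -0.5  18.3 154.1] F [ 0.1 -1.5  0.1]
0.55 y 16.1 z 155.6 d [-2.6  0.6 -1.6] [0.01 0.02 0.03]
0.45 y 23.1 z 144.6 d [4.5 0.6 9.4] [0.01 0.02 0.03]
0.35 y 29.0 z 133.0 d [10.4  0.6 21. ] [0.01 0.02 0.03]
0.25 y 33.7 z 120.9 d [15.1  0.6 33.1] [0.01 0.02 0.03]
0.15 y 37.2 z 108.3 d [18.6  0.6 45.7] [0.01 0.02 0.03]
0.05 y 39.4 z 95.5 d [20.8  0.6 58.5] [0.01 0.02 0.03]
-0.05 y 40.3 z 82.5 d [21.8  0.6 71.5] [0.01 0.02 0.03]
```

play_rows([
  {"dx": 4.5, "dy": 0, "dz": 9.5, "rx": 0, "ry": 0, "rz": 0},
  {"dx": 10, "dy": 0, "dz": 21, "rx": 0, "ry": 0, "rz": 0},
  {"dx": 15, "dy": 0, "dz": 33, "rx": 0, "ry": 0, "rz": 0},
  {"dx": 18, "dy": 0, "dz": 43, "rx": 0, "ry": 0, "rz": 0},
  {"dx": 20, "dy": 0, "dz": 51, "rx": 0, "ry": 0, "rz": 0},
  {"dx": 20, "dy": 0, "dz": 57, "rx": 0, "ry": 0, "rz": 0},
  {"dx": 20, "dy": 0, "dz": 61, "rx": 0, "ry": 0, "rz": 0},
  {"dx": 20, "dy": 0, "dz": 64, "rx": 0, "ry": 0, "rz": 0},
])

```text
t: 26.62
eef_pos: [533.7, 91.5, 279.5]
tcp_rot: [3.141, 0.002, 1.803]
ft_force: [-0.6, 0.8, -0.5]
opening: 0.003
```

```bash

python3 -c "
from h import *
lidpath([0])
a=cam('side','s14')
t=cv2.imread('pics/s14.png');cv2.imwrite(f'pics/s14.png',cv2.resize(t[100:340,220:460],None,fx=2.5,fy=2.5))
"

```

```text
t 26.6167 tipB [-0.5 38.  89.5] F [-0.6  0.8 -0.5]
0 y 40.0 z 89.0 d [1.6 0.6 0.5] [0.   0.02 0.03]
```

View pics/s14.png

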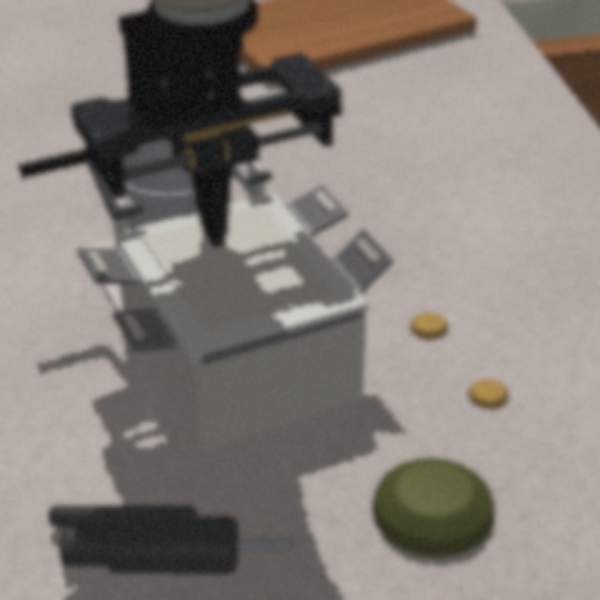

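play_rows([
  {"dx": 0, "dy": 0, "dz": 1, "rx": 0, "ry": 0, "rz": 0},
  {"dx": 0, "dy": 0, "dz": 1.5, "rx": 0, "ry": 0, "rz": 0},
  {"dx": 0, "dy": 0, "dz": 2, "rx": 0, "ry": 0, "rz": 0},
  {"dx": 0, "dy": 0, "dz": 2, "rx": 0, "ry": 0, "rz": 0},
])

```text
t: 27.0
eef_pos: [533.6, 91.3, 278.3]
tcp_rot: [3.14, 0.002, 1.802]
ft_force: [-2.1, -0.6, 7.4]
opening: -0.0
```

```bash

python3 -c "
from h import *
lidpath([0])"

```

```text
t 27.0 tipB [-0.4 37.7 88.3] F [-2.1 -0.6  7.4]
0 y 40.0 z 89.0 d [ 1.8  0.7 -0.7] [0.01 0.02 0.03]
```

play_rows([
  {"dx": 0, "dy": 0, "dz": 1, "rx": 0, "ry": 0, "rz": 0},
  {"dx": 0, "dy": 0, "dz": 2, "rx": 0, "ry": 0, "rz": 0},
  {"dx": 0, "dy": 0, "dz": 2, "rx": 0, "ry": 0, "rz": 0},
])

```text
t: 27.25
eef_pos: [533.5, 91.3, 278.2]
tcp_rot: [3.139, 0.002, 1.802]
ft_force: [-6.7, -0.2, 19.0]
opening: 0.006
```

```bash

python3 -c "
from h import *
lidpath([0])"

```

```text
t 27.25 tipB [-0.3 37.7 88.2] F [-6.7 -0.2 19. ]
0 y 40.0 z 89.0 d [ 1.8  0.8 -0.8] [0.02 0.02 0.03]
```

play_rows([
  {"dx": 0, "dy": 0, "dz": -20, "rx": 0, "ry": 0, "rz": 0},
  {"dx": 0, "dy": 0, "dz": -50, "rx": 0, "ry": 0, "rz": 0},
  {"dx": 0, "dy": -30, "dz": -60, "rx": 0, "ry": 0, "rz": 0},
  {"dx": 0, "dy": -65, "dz": -60, "rx": 0, "ry": 0, "rz": 0},
  {"dx": 0, "dy": -97, "dz": -55, "rx": 0, "ry": 0, "rz": 0},
  {"dx": 0, "dy": -97, "dz": -45, "rx": 0, "ry": 0, "rz": 0},
  {"dx": 0, "dy": -97, "dz": -40, "rx": 0, "ry": 0, "rz": 0},
])

```text
t: 27.83
eef_pos: [437.9, 68.8, 318.2]
tcp_rot: [3.138, 0.003, 1.802]
ft_force: [-0.2, 0.4, 0.1]
opening: 0.004
```

```bash
cat >> h.py <<'E'
def tip(ts=(),psi=-np.pi/2):
    s=env.state(); R0=Rn.from_euler('xyz',s['tcp_rot']); g=W2B(np.array(s['eef_pos'])+R0.apply([0,0,190.]))[0]
    fb=W2B(np.array(s['ft_force'])+[C[0],C[1],0])[0]
    print('t',round(s['t'],2),'tipB',np.round(g,1),'F_B',np.round(fb,1),'op',round(s['opening'],2))
    for p in np.atleast_2d(ts) if len(ts) else []:
        T=B2W(p)[0]-bdown(psi).apply([0,0,190.])
        print(p,'d',np.round(R0.inv().apply(T-s['eef_pos']),1),np.round((R0.inv()*bdown(psi)).as_rotvec()/np.radians(6),2))
E
python3 -c "
from h import *
tip([[-97,40,62],[-97,40,120]])
a=cam('side','s15');b=cam('top','t15')
t=cv2.imread('pics/t15.png');cv2.imwrite(f'pics/t15.png',cv2.resize(t[150:350,155:355],None,fx=3,fy=3))
t=cv2.imread('pics/s15.png');cv2.imwrite(f'pics/s15.png',cv2.resize(t[100:340,220:460],None,fx=2.5,fy=2.5))
"

```

```text
t 27.83 tipB [-98.4  37.4 128.2] F_B [-0.1  0.4  0.1] op 0.0
[-97  40  62] d [ 2.3  1.8 66.2] [0.03 0.02 0.02]
[-97  40 120] d [2.1 2.  8.2] [0.03 0.02 0.02]
```

View pics/s15.png

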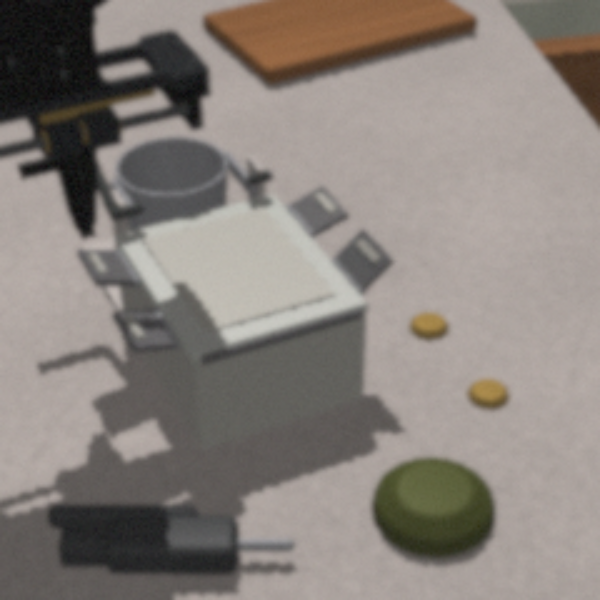

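View pics/t15.png

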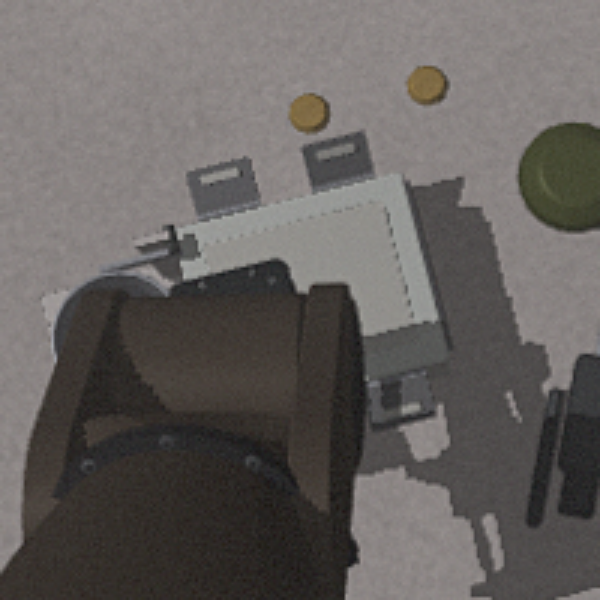

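play_rows([
  {"dx": 0, "dy": 1, "dz": 8, "rx": 0, "ry": 0, "rz": 0},
  {"dx": 0, "dy": 1.5, "dz": 16, "rx": 0, "ry": 0, "rz": 0},
  {"dx": 0, "dy": 1.5, "dz": 25, "rx": 0, "ry": 0, "rz": 0},
  {"dx": 0, "dy": 1.5, "dz": 34, "rx": 0, "ry": 0, "rz": 0},
  {"dx": 0, "dy": 1.5, "dz": 43, "rx": 0, "ry": 0, "rz": 0},
  {"dx": 0, "dy": 1.5, "dz": 52, "rx": 0, "ry": 0, "rz": 0},
  {"dx": 0, "dy": 1.5, "dz": 60, "rx": 0, "ry": 0, "rz": 0},
  {"dx": 0, "dy": 1.5, "dz": 66, "rx": 0, "ry": 0, "rz": 0},
])

```text
t: 28.6
eef_pos: [441.1, 69.2, 250.7]
tcp_rot: [3.14, 0.002, 1.802]
ft_force: [-0.2, -0.3, 0.4]
opening: 0.005
```

```bash
python3 -c "
from h import *
tip([[-87,40,62]])
a=cam('side','s16')
t=cv2.imread('pics/s16.png');cv2.imwrite(f'pics/s16.png',cv2.resize(t[100:340,220:460],None,fx=2.5,fy=2.5))
"

```

```text
t 28.6 tipB [-95.5  37.2  60.7] F_B [-0.2 -0.2  0.4] op 0.0
[-87  40  62] d [ 2.4  8.8 -1.3] [0.02 0.02 0.02]
```

View pics/s16.png

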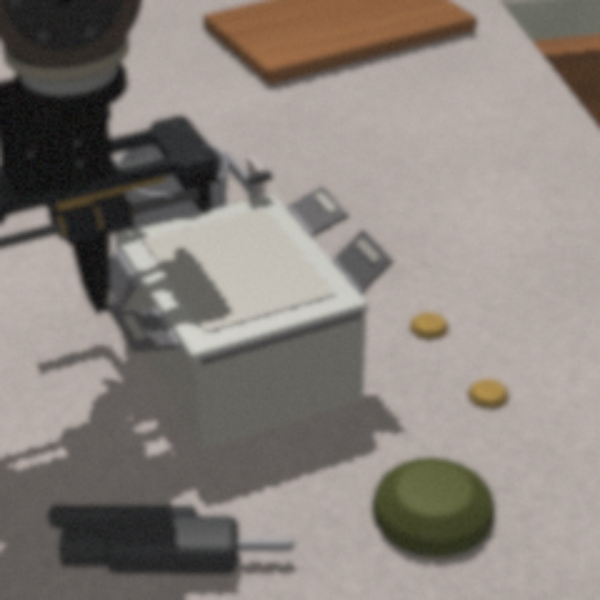

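play_rows([
  {"dx": 0, "dy": 1.5, "dz": 0, "rx": 0, "ry": 0, "rz": 0},
  {"dx": 0, "dy": 3, "dz": 0, "rx": 0, "ry": 0, "rz": 0},
  {"dx": 0, "dy": 4.5, "dz": 0, "rx": 0, "ry": 0, "rz": 0},
  {"dx": 0, "dy": 6, "dz": 0, "rx": 0, "ry": 0, "rz": 0},
  {"dx": 0, "dy": 7.5, "dz": 0, "rx": 0, "ry": 0, "rz": 0},
  {"dx": 0, "dy": 9, "dz": 0, "rx": 0, "ry": 0, "rz": 0},
])

```text
t: 29.15
eef_pos: [449.8, 71.3, 250.3]
tcp_rot: [3.141, 0.002, 1.802]
ft_force: [-1.9, -0.7, -0.2]
opening: 0.004
```

```bash
python3 -c "
from h import *
tip()"

```

```text
t 29.15 tipB [-86.6  37.3  60.3] F_B [-2.  -0.2 -0.2] op 0.0
```

play_rows([
  {"dx": 0, "dy": 1, "dz": 0, "rx": 0, "ry": 0, "rz": 0},
  {"dx": 0, "dy": 2, "dz": 0, "rx": 0, "ry": 0, "rz": 0},
  {"dx": 0, "dy": 3, "dz": 0, "rx": 0, "ry": 0, "rz": 0},
  {"dx": 0, "dy": 3.5, "dz": 0, "rx": 0, "ry": 0, "rz": 0},
])

```text
t: 29.48
eef_pos: [453.3, 72.2, 250.3]
tcp_rot: [3.14, 0.002, 1.802]
ft_force: [-1.6, 0.0, -1.0]
opening: 0.008
```

```bash
python3 -c "
from h import *
tip()"

```

```text
t 29.48 tipB [-83.   37.3  60.3] F_B [-1.5  0.4 -1. ] op 0.01
```

play_rows([
  {"dx": 0, "dy": 1, "dz": 0, "rx": 0, "ry": 0, "rz": 0},
  {"dx": 0, "dy": 2, "dz": 0, "rx": 0, "ry": 0, "rz": 0},
  {"dx": 0, "dy": 3, "dz": 0, "rx": 0, "ry": 0, "rz": 0},
  {"dx": 0, "dy": 3.5, "dz": 0, "rx": 0, "ry": 0, "rz": 0},
])

```text
t: 29.82
eef_pos: [456.5, 72.9, 250.1]
tcp_rot: [-3.141, 0.002, 1.802]
ft_force: [-4.8, -1.8, -0.2]
opening: 0.002
```

```bash
python3 -c "
from h import *
tip()"

```

```text
t 29.82 tipB [-80.   37.4  60.1] F_B [-5.1 -0.7 -0.2] op 0.0
```

play_rows([
  {"dx": 0, "dy": 1, "dz": 0, "rx": 0, "ry": 0, "rz": 0},
  {"dx": 0, "dy": 2, "dz": 0, "rx": 0, "ry": 0, "rz": 0},
  {"dx": 0, "dy": 2.5, "dz": 0, "rx": 0, "ry": 0, "rz": 0},
])

```text
t: 30.07
eef_pos: [457.7, 73.2, 249.9]
tcp_rot: [-3.136, 0.001, 1.802]
ft_force: [-13.1, -7.6, 6.5]
opening: 0.005
```

```bash
python3 -c "
from h import *
tip()"

```

```text
t 30.07 tipB [-79.7  37.5  59.9] F_B [-14.4  -4.4   6.5] op 0.0
```

play_rows([
  {"dx": 0, "dy": -10, "dz": 0, "rx": 0, "ry": 0, "rz": 0},
  {"dx": 0, "dy": -18, "dz": -10, "rx": 0, "ry": 0, "rz": 0},
  {"dx": 0, "dy": -18, "dz": -40, "rx": 0, "ry": 0, "rz": 0},
  {"dx": -20, "dy": -18, "dz": -65, "rx": 0, "ry": 0, "rz": 0},
  {"dx": -50, "dy": -18, "dz": -75, "rx": 0, "ry": 0, "rz": 0},
  {"dx": -78, "dy": -18, "dz": -75, "rx": 0, "ry": 0, "rz": 0},
  {"dx": -78, "dy": -18, "dz": -72, "rx": 0, "ry": 0, "rz": 0},
  {"dx": -78, "dy": -18, "dz": -72, "rx": 0, "ry": 0, "rz": 0},
])

```text
t: 30.73
eef_pos: [458.7, -7.6, 322.1]
tcp_rot: [-3.137, 0.002, 1.8]
ft_force: [-0.7, 0.6, -1.0]
opening: 0.003
```

```bash
python3 -c "
from h import *
tip([[-97,-40,61]])"

```

```text
t 30.73 tipB [-96.8 -41.5 132.1] F_B [-0.5  0.7 -1. ] op 0.0
[-97 -40  61] d [ 1.3 -0.7 71.1] [-0.04  0.01  0.  ]
```

play_rows([
  {"dx": 1, "dy": 0, "dz": 10, "rx": 0, "ry": 0, "rz": 0},
  {"dx": 1, "dy": 0, "dz": 20, "rx": 0, "ry": 0, "rz": 0},
  {"dx": 1, "dy": 0, "dz": 30, "rx": 0, "ry": 0, "rz": 0},
  {"dx": 1, "dy": 0, "dz": 40, "rx": 0, "ry": 0, "rz": 0},
  {"dx": 1, "dy": 0, "dz": 49, "rx": 0, "ry": 0, "rz": 0},
  {"dx": 1, "dy": 0, "dz": 58, "rx": 0, "ry": 0, "rz": 0},
  {"dx": 1, "dy": 0, "dz": 66, "rx": 0, "ry": 0, "rz": 0},
  {"dx": 1, "dy": 0, "dz": 71, "rx": 0, "ry": 0, "rz": 0},
])

```text
t: 31.4
eef_pos: [458.2, -6.5, 250.1]
tcp_rot: [-3.137, 0.001, 1.8]
ft_force: [0.5, 0.2, 0.1]
opening: 0.0
```

play_rows([
  {"dx": 0, "dy": 2, "dz": 0, "rx": 0, "ry": 0, "rz": 0},
  {"dx": 0, "dy": 4, "dz": 0, "rx": 0, "ry": 0, "rz": 0},
  {"dx": 0, "dy": 6, "dz": 0, "rx": 0, "ry": 0, "rz": 0},
  {"dx": 0, "dy": 8, "dz": 0, "rx": 0, "ry": 0, "rz": 0},
  {"dx": 0, "dy": 10, "dz": 0, "rx": 0, "ry": 0, "rz": 0},
  {"dx": 0, "dy": 12, "dz": 0, "rx": 0, "ry": 0, "rz": 0},
  {"dx": 0, "dy": 13.5, "dz": 0, "rx": 0, "ry": 0, "rz": 0},
  {"dx": 0, "dy": 14.5, "dz": 0, "rx": 0, "ry": 0, "rz": 0},
])

```text
t: 32.07
eef_pos: [472.5, -3.1, 250.2]
tcp_rot: [-3.137, 0.001, 1.8]
ft_force: [-1.2, -0.7, -0.5]
opening: 0.005
```

```bash
python3 -c "
from h import *
tip()"

```

```text
t 32.07 tipB [-82.4 -40.2  60.2] F_B [-1.3 -0.4 -0.5] op 0.01
```

play_rows([
  {"dx": 0, "dy": 1, "dz": 0, "rx": 0, "ry": 0, "rz": 0},
  {"dx": 0, "dy": 2, "dz": 0, "rx": 0, "ry": 0, "rz": 0},
  {"dx": 0, "dy": 3, "dz": 0, "rx": 0, "ry": 0, "rz": 0},
  {"dx": 0, "dy": 4, "dz": 0, "rx": 0, "ry": 0, "rz": 0},
  {"dx": 0, "dy": 4.5, "dz": 0, "rx": 0, "ry": 0, "rz": 0},
])

```text
t: 32.48
eef_pos: [476.1, -2.2, 249.9]
tcp_rot: [-3.134, 0.001, 1.801]
ft_force: [-10.8, -6.4, 3.3]
opening: 0.005
```

```bash
python3 -c "
from h import *
tip()"

```

```text
t 32.48 tipB [-79.4 -40.   60. ] F_B [-12.   -3.8   3.3] op 0.01
```

play_rows([
  {"dx": 0, "dy": -10, "dz": 0, "rx": 0, "ry": 0, "rz": 0},
  {"dx": 0, "dy": -18, "dz": -10, "rx": 0, "ry": 0, "rz": 0},
  {"dx": 0, "dy": -18, "dz": -45, "rx": 0, "ry": 0, "rz": 0},
  {"dx": 0, "dy": -10, "dz": -80, "rx": 0, "ry": 0, "rz": 0},
  {"dx": 0, "dy": 25, "dz": -90, "rx": 0, "ry": 0, "rz": 0},
  {"dx": 0, "dy": 65, "dz": -90, "rx": 0, "ry": 0, "rz": 0},
  {"dx": 0, "dy": 105, "dz": -90, "rx": 0, "ry": 0, "rz": 0},
  {"dx": 0, "dy": 145, "dz": -90, "rx": 0, "ry": 0, "rz": 0},
])

```text
t: 33.15
eef_pos: [619.3, 31.5, 339.6]
tcp_rot: [-3.136, 0.001, 1.801]
ft_force: [-0.1, 0.6, -0.2]
opening: 0.005
```

```bash
python3 -c "
from h import *
tip([[97,-40,130]])"

```

```text
t 33.15 tipB [ 68.2 -39.8 149.6] F_B [ 0.   0.6 -0.2] op 0.01
[ 97 -40 130] d [-0.4 27.8 19.5] [-0.05  0.01  0.01]
```

play_rows([
  {"dx": 0, "dy": 28, "dz": 0, "rx": 0, "ry": 0, "rz": 0},
  {"dx": 0, "dy": 29, "dz": 15, "rx": 0, "ry": 0, "rz": 0},
  {"dx": 0, "dy": 29, "dz": 30, "rx": 0, "ry": 0, "rz": 0},
  {"dx": 0, "dy": 29, "dz": 45, "rx": 0, "ry": 0, "rz": 0},
  {"dx": 0, "dy": 29, "dz": 57, "rx": 0, "ry": 0, "rz": 0},
  {"dx": 0, "dy": 29, "dz": 69, "rx": 0, "ry": 0, "rz": 0},
  {"dx": 0, "dy": 29, "dz": 80, "rx": 0, "ry": 0, "rz": 0},
  {"dx": 0, "dy": 29, "dz": 89, "rx": 0, "ry": 0, "rz": 0},
])

```text
t: 33.82
eef_pos: [646.8, 37.8, 249.5]
tcp_rot: [-3.135, 0.001, 1.8]
ft_force: [1.0, 0.3, 0.9]
opening: 0.006
```

```bash
python3 -c "
from h import *
tip()
a=cam('side','s17');b=cam('top','t17')
t=cv2.imread('pics/t17.png');cv2.imwrite(f'pics/t17.png',cv2.resize(t[150:350,155:355],None,fx=3,fy=3))
t=cv2.imread('pics/s17.png');cv2.imwrite(f'pics/s17.png',cv2.resize(t[100:340,220:460],None,fx=2.5,fy=2.5))
"

```

```text
t 33.82 tipB [ 96.3 -39.9  59.5] F_B [1.  0.1 0.9] op 0.01
```

View pics/s17.png

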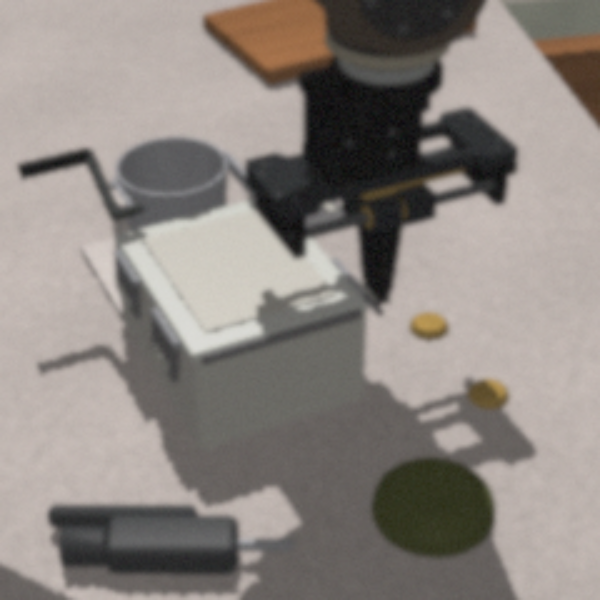

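play_rows([
  {"dx": 0, "dy": -2, "dz": 0, "rx": 0, "ry": 0, "rz": 0},
  {"dx": 0, "dy": -4, "dz": 0, "rx": 0, "ry": 0, "rz": 0},
  {"dx": 0, "dy": -6, "dz": 0, "rx": 0, "ry": 0, "rz": 0},
  {"dx": 0, "dy": -8, "dz": 0, "rx": 0, "ry": 0, "rz": 0},
  {"dx": 0, "dy": -9.5, "dz": 0, "rx": 0, "ry": 0, "rz": 0},
  {"dx": 0, "dy": -11, "dz": 0, "rx": 0, "ry": 0, "rz": 0},
  {"dx": 0, "dy": -12, "dz": 0, "rx": 0, "ry": 0, "rz": 0},
])

```text
t: 34.5
eef_pos: [635.0, 35.0, 249.1]
tcp_rot: [-3.134, 0.001, 1.8]
ft_force: [3.4, -0.5, -1.1]
opening: 0.006
```

```bash
python3 -c "
from h import *
tip()"

```

```text
t 34.5 tipB [ 83.9 -39.8  59.1] F_B [ 3.2 -1.3 -1.1] op 0.01
```

play_rows([
  {"dx": 0, "dy": -1, "dz": 0, "rx": 0, "ry": 0, "rz": 0},
  {"dx": 0, "dy": -2, "dz": 0, "rx": 0, "ry": 0, "rz": 0},
  {"dx": 0, "dy": -3, "dz": 0, "rx": 0, "ry": 0, "rz": 0},
  {"dx": 0, "dy": -4, "dz": 0, "rx": 0, "ry": 0, "rz": 0},
])

```text
t: 34.83
eef_pos: [633.0, 34.7, 249.6]
tcp_rot: [3.14, 0.002, 1.8]
ft_force: [22.2, 8.9, -11.1]
opening: 0.005
```

```bash
python3 -c "
from h import *
tip()"

```

```text
t 34.83 tipB [ 83.6 -39.9  59.6] F_B [ 23.7   3.6 -11.1] op 0.0
```

play_rows([
  {"dx": 0, "dy": 8, "dz": 0, "rx": 0, "ry": 0, "rz": 0},
  {"dx": 0, "dy": 16, "dz": -10, "rx": 0, "ry": 0, "rz": 0},
  {"dx": 0, "dy": 16, "dz": -40, "rx": 0, "ry": 0, "rz": 0},
  {"dx": 20, "dy": 16, "dz": -65, "rx": 0, "ry": 0, "rz": 0},
  {"dx": 50, "dy": 16, "dz": -75, "rx": 0, "ry": 0, "rz": 0},
  {"dx": 78, "dy": 16, "dz": -75, "rx": 0, "ry": 0, "rz": 0},
  {"dx": 78, "dy": 16, "dz": -72, "rx": 0, "ry": 0, "rz": 0},
  {"dx": 78, "dy": 16, "dz": -70, "rx": 0, "ry": 0, "rz": 0},
])

```text
t: 35.5
eef_pos: [630.2, 115.5, 319.5]
tcp_rot: [3.141, 0.002, 1.802]
ft_force: [-0.8, -1.3, -0.2]
opening: 0.006
```

```bash
python3 -c "
from h import *
tip([[99,39,60]])"

```

```text
t 35.5 tipB [ 99.1  39.4 129.5] F_B [-1.1 -1.  -0.2] op 0.01
[99 39 60] d [-0.7 -0.  69.5] [0.01 0.02 0.03]
```

play_rows([
  {"dx": 0, "dy": 0, "dz": 10, "rx": 0, "ry": 0, "rz": 0},
  {"dx": 0, "dy": 0, "dz": 20, "rx": 0, "ry": 0, "rz": 0},
  {"dx": 0, "dy": 0, "dz": 30, "rx": 0, "ry": 0, "rz": 0},
  {"dx": 0, "dy": 0, "dz": 40, "rx": 0, "ry": 0, "rz": 0},
  {"dx": 0, "dy": 0, "dz": 49, "rx": 0, "ry": 0, "rz": 0},
  {"dx": 0, "dy": 0, "dz": 58, "rx": 0, "ry": 0, "rz": 0},
  {"dx": 0, "dy": 0, "dz": 65, "rx": 0, "ry": 0, "rz": 0},
  {"dx": 0, "dy": 0, "dz": 69, "rx": 0, "ry": 0, "rz": 0},
])

```text
t: 36.17
eef_pos: [630.3, 115.2, 249.2]
tcp_rot: [-3.141, 0.002, 1.802]
ft_force: [-0.2, -0.3, -0.1]
opening: 0.006
```

play_rows([
  {"dx": 0, "dy": -2, "dz": 0, "rx": 0, "ry": 0, "rz": 0},
  {"dx": 0, "dy": -4, "dz": 0, "rx": 0, "ry": 0, "rz": 0},
  {"dx": 0, "dy": -6, "dz": 0, "rx": 0, "ry": 0, "rz": 0},
  {"dx": 0, "dy": -8, "dz": 0, "rx": 0, "ry": 0, "rz": 0},
  {"dx": 0, "dy": -10, "dz": 0, "rx": 0, "ry": 0, "rz": 0},
  {"dx": 0, "dy": -12, "dz": 0, "rx": 0, "ry": 0, "rz": 0},
  {"dx": 0, "dy": -13.5, "dz": 0, "rx": 0, "ry": 0, "rz": 0},
])

```text
t: 36.75
eef_pos: [616.9, 112.1, 249.4]
tcp_rot: [3.141, 0.002, 1.802]
ft_force: [2.4, 0.2, -0.7]
opening: -0.001
```

```bash
python3 -c "
from h import *
tip()"

```

```text
t 36.75 tipB [85.2 39.2 59.4] F_B [ 2.4 -0.4 -0.7] op -0.0
```

play_rows([
  {"dx": 0, "dy": -1, "dz": 0, "rx": 0, "ry": 0, "rz": 0},
  {"dx": 0, "dy": -2, "dz": 0, "rx": 0, "ry": 0, "rz": 0},
  {"dx": 0, "dy": -3, "dz": 0, "rx": 0, "ry": 0, "rz": 0},
  {"dx": 0, "dy": -4, "dz": 0, "rx": 0, "ry": 0, "rz": 0},
  {"dx": 0, "dy": -4.5, "dz": 0, "rx": 0, "ry": 0, "rz": 0},
])

```text
t: 37.17
eef_pos: [613.8, 111.4, 250.0]
tcp_rot: [3.135, 0.002, 1.802]
ft_force: [13.6, 5.8, -4.3]
opening: 0.006
```

```bash
python3 -c "
from h import *
tip()"

```

```text
t 37.17 tipB [83.1 39.1 60. ] F_B [14.5  2.6 -4.3] op 0.01
```

play_rows([
  {"dx": 0, "dy": 10, "dz": 0, "rx": 0, "ry": 0, "rz": 0},
  {"dx": 0, "dy": 20, "dz": -20, "rx": 0, "ry": 0, "rz": 0},
  {"dx": 0, "dy": 20, "dz": -60, "rx": 0, "ry": 0, "rz": 0},
  {"dx": 0, "dy": 20, "dz": -100, "rx": 0, "ry": 0, "rz": 0},
  {"dx": -25, "dy": 10, "dz": -130, "rx": 0, "ry": 0, "rz": 0},
  {"dx": -60, "dy": -5, "dz": -150, "rx": 0, "ry": 0, "rz": 0},
  {"dx": -95, "dy": -25, "dz": -160, "rx": 0, "ry": 0, "rz": 0},
  {"dx": -130, "dy": -45, "dz": -160, "rx": 0, "ry": 0, "rz": 0},
])

```text
t: 37.83
eef_pos: [597.9, -26.3, 412.6]
tcp_rot: [3.132, 0.003, 1.803]
ft_force: [1.5, -1.0, -0.1]
opening: 0.004
```

play_rows([
  {"dx": -34, "dy": -22, "dz": 0, "rx": 0, "ry": 0, "rz": 0},
  {"dx": -68, "dy": -44, "dz": 0, "rx": 0, "ry": 0, "rz": 0},
  {"dx": -102, "dy": -66, "dz": 0, "rx": 0, "ry": 0, "rz": 0},
  {"dx": -136, "dy": -88, "dz": 0, "rx": 0, "ry": 0, "rz": 0},
  {"dx": -170, "dy": -110, "dz": 0, "rx": 0, "ry": 0, "rz": 0},
  {"dx": -204, "dy": -132, "dz": 0, "rx": 0, "ry": 0, "rz": 0},
  {"dx": -238, "dy": -154, "dz": 0, "rx": 0, "ry": 0, "rz": 0},
  {"dx": -250, "dy": -175, "dz": 0, "rx": 0, "ry": 0, "rz": 0},
])

```text
t: 38.5
eef_pos: [484.2, -313.4, 411.6]
tcp_rot: [3.133, 0.004, 1.801]
ft_force: [-0.3, -0.0, -0.4]
opening: 0.002
```

```bash
python3 -c "
from h import *
tip()
a=cam('side','s18');b=cam('top','t18')
t=cv2.imread('pics/t18.png');cv2.imwrite(f'pics/t18z.png',cv2.resize(t[150:350,155:355],None,fx=3,fy=3,interpolation=2))
t=cv2.imread('pics/s18.png');cv2.imwrite(f'pics/s18z.png',cv2.resize(t[140:340,220:420],None,fx=3,fy=3,interpolation=2))
"

```

```text
t 38.5 tipB [-138.8 -345.6  221.6] F_B [-0.3  0.1 -0.4] op 0.0
```

View pics/s18z.png

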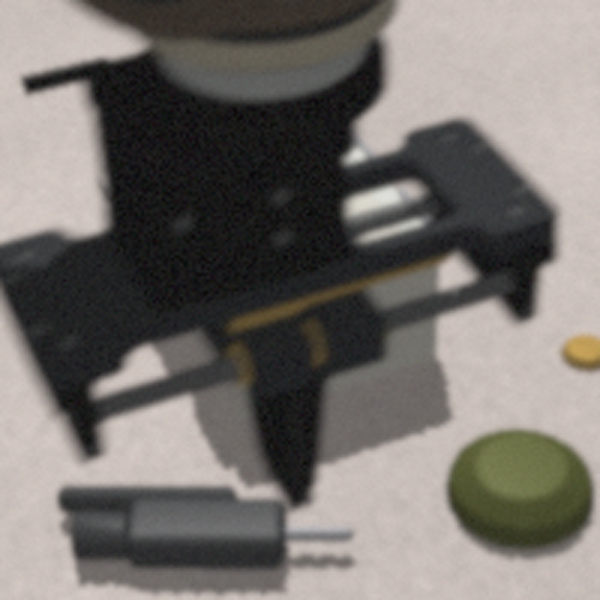

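View pics/t18z.png

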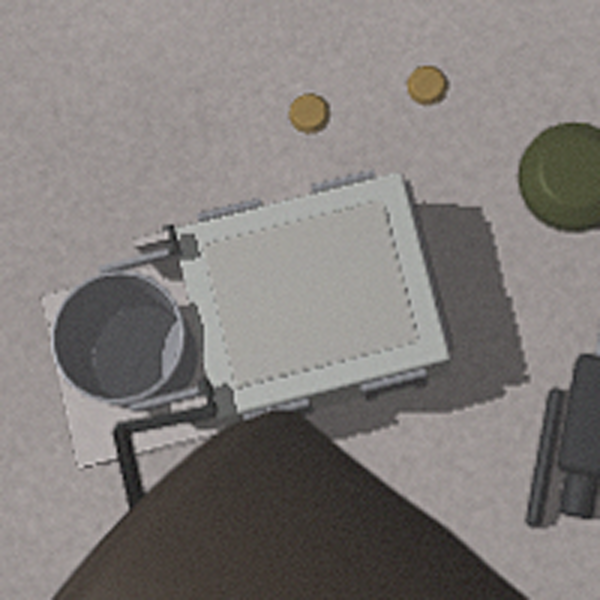

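View pics/t18.png

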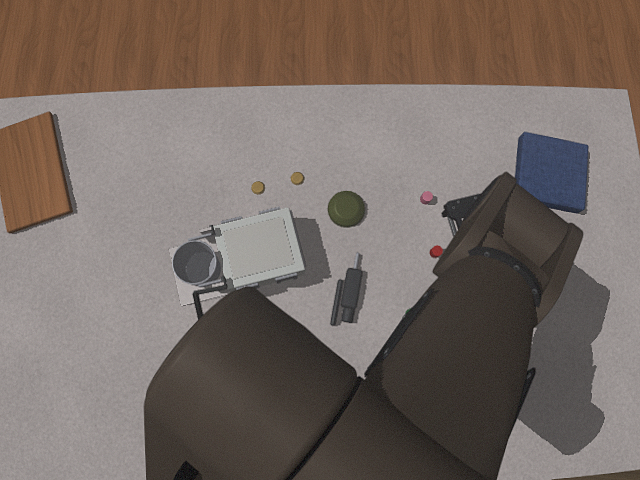

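View pics/s18.png

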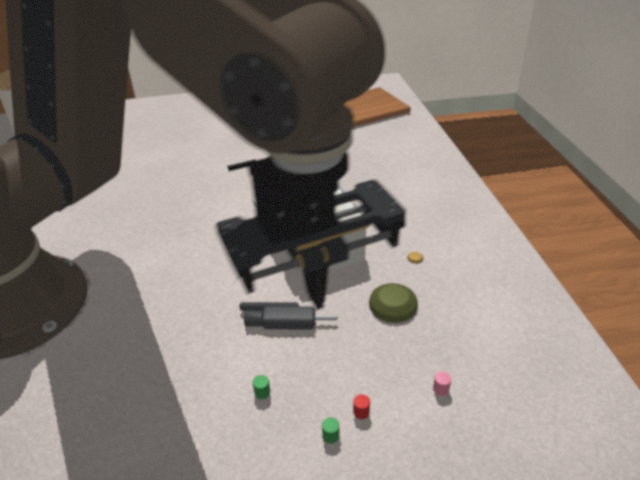

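```bash
python3 -c "
from h import *
tip([W2B([250,-480,300])[0]])"

```

```text
t 38.6 tipB [-139.9 -344.1  221.5] F_B [0.1 0.2 0.4] op 0.0
[-406.37735438 -454.00919137  300.        ] d [-110.6 -264.3  -80.3] [ 0.08  0.02 -0.  ]
```

play_rows([
  {"dx": -14, "dy": -33, "dz": -10, "rx": 0, "ry": 0, "rz": 0},
  {"dx": -28, "dy": -66, "dz": -20, "rx": 0, "ry": 0, "rz": 0},
  {"dx": -42, "dy": -99, "dz": -30, "rx": 0, "ry": 0, "rz": 0},
  {"dx": -56, "dy": -132, "dz": -40, "rx": 0, "ry": 0, "rz": 0},
  {"dx": -70, "dy": -165, "dz": -50, "rx": 0, "ry": 0, "rz": 0},
  {"dx": -84, "dy": -198, "dz": -60, "rx": 0, "ry": 0, "rz": 0},
  {"dx": -98, "dy": -231, "dz": -70, "rx": 0, "ry": 0, "rz": 0},
  {"dx": -110, "dy": -262, "dz": -80, "rx": 0, "ry": 0, "rz": 0},
])

```text
t: 39.27
eef_pos: [251.0, -479.2, 490.2]
tcp_rot: [3.134, 0.002, 1.8]
ft_force: [1.1, -0.4, 0.3]
opening: 0.002
```

```bash
python3 -c "
from h import *
tip()
a=cam('side','s19');b=cam('top','t19')
t=cv2.imread('pics/t19.png');cv2.imwrite(f'pics/t19z.png',cv2.resize(t[190:310,160:320],None,fx=5,fy=5,interpolation=2))
t=cv2.imread('pics/s19.png');cv2.imwrite(f'pics/s19z.png',cv2.resize(t[140:290,220:400],None,fx=4,fy=4,interpolation=2))
"

```

```text
t 39.27 tipB [-403.8 -453.8  300.2] F_B [ 1.  -0.6  0.3] op 0.0
```

View pics/s19z.png

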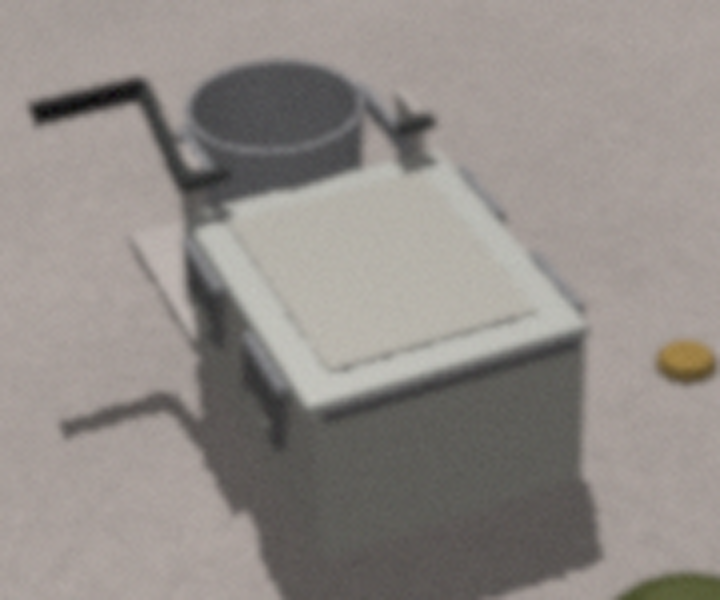

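View pics/t19z.png

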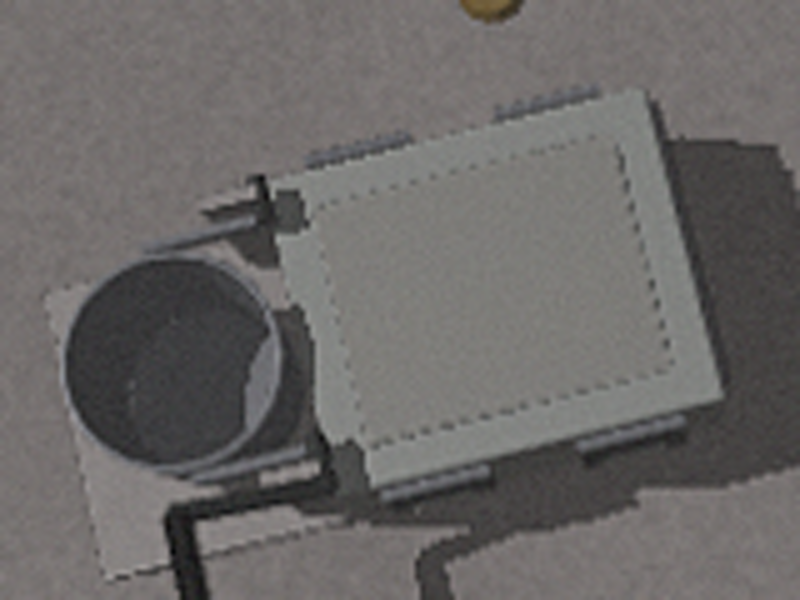

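```bash
python3 -c "
import cv2,numpy as np
for n in 's','t':
  a=cv2.imread(f'pics/{n}0.png',0);b=cv2.imread(f'pics/{n}19.png',0)
  for nm,(x0,y0,x1,y1) in ({'s':dict(crank=(225,155,268,175),corkscrew=(238,298,318,332),jar=(366,280,420,324),caps=(405,248,428,266)),'t':dict(crank=(190,285,206,322),pot=(172,240,222,286),corkscrew=(330,265,364,328),jar=(326,188,366,230),caps=(250,178,268,196),cap1=(290,171,304,186))}[n]).items():
    p,q=[np.float32(i[y0:y1,x0:x1]) for i in(a,b)]
    print(n,nm,np.round(cv2.phaseCorrelate(p,q,cv2.createHanningWindow(p.shape[::-1],cv2.CV_32F)),2).tolist() if 0 else np.round(cv2.phaseCorrelate(p,q)[0],2))
"
```

```text
s crank [ 0.46 -0.1 ]
s corkscrew [-0.23 -0.16]
s jar [0.04 0.66]
s caps [ 0.17 -0.06]
t crank [0.09 0.12]
t pot [-0.04 -0.15]
t corkscrew [-0.08  0.14]
t jar [0.45 0.73]
t caps [-0.07  0.04]
t cap1 [1.7  0.64]
```

```bash
python3 -c "
from h import *
print(env.job_done()); st()"
```

```text
the job is handed in; nothing more can be done
None
the job is handed in; nothing more can be done
```

The job is done and handed in at about 39 s of the 210 s allowed. All five corks are in the box: the three from the pot and the two from the worktop. The lid is shut and all four flaps are folded down.

- **Pot:** I tipped it by the crank to its stop, and the contact forces were a bit high there (up to about 76 N at the wrist, in the fingers). I then swung it back against its upright stop. The last pictures show it empty, and the crank and pot are within half a pixel of where they started.
- **Corks:** I carried both brown worktop corks into the box. A clear top view before closing showed five corks on the box floor. Nothing spilled, and I left the green, red and pink look-alikes alone.
- **Lid:** I pushed it shut with the flaps still raised and pressed it on the rim with about 19 N. Its top measured 88.2 mm, which fits the 88–90 mm expected.
- **Flaps:** I folded each one until it stopped against the box wall at 12–24 N. Both final views show all four flat.
- **Bystanders:** The corkscrew and one crown cap are within about 0.3 pixel of where they started. The jar grip and the other cap differed by 0.7–1.8 pixels in at least one view. I put that down to the lid's changed shadow and cover, because nothing touched them.
- **One mismatch:** The crank sat about 3 mm further along box y than the cameras gave. I corrected for that, and the flap contacts suggest box x was also off by about 2 mm.

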